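Lock the grinding cup onto the coffee mill

TASK

Fit the grinding cup from the tray onto the coffee mill, ready to grind: set it upright, as it stands now, in the mill's collar with its lugs in the slots, push it down against the spring, turn it clockwise (seen from above) until it meets the stop, then ease off so that the spring lifts the lugs into their notches, and let go. Never force the cup against the mill: the lugs are plastic, so feel for the slots and the stop with a light hand. Keep the cup upright and leave the storage cup and the other things where they are.

Things in the scene. Friction and masses are not known exactly. Their poses are not given: they have to be found in the camera images.
- cup_mid (a point): The grinding cup: closed, steel above (58 mm across, straight sides from 20 to 90 mm above its foot; 98 mm tall, a little narrower at the very top), black blade cap below, 0.2 to 0.34 kg. It stands on the tray, cap down. This point: on its axis, half-way up, 49 mm above its foot; z up, x towards lug 0. White lines on cap and steel, and white dots on the top, mark the lugs' directions.
- cup_foot (a point): Centre of the underside of the cup's black cap. The lowest 20 mm of the cap is 56 mm across, its bottom 5 mm tapering to 47 mm. Three grey plastic lugs stick out of it, 120 degrees apart, each 12 mm wide, from 6 to 12 mm above the foot, reaching 35 mm from the axis.
- lug0 (a point): Lug 0 of the cup: 32 mm from the cup's axis along its x axis, 9 mm above the foot (mid-height of the lug).
- lug1 (a point): Lug 1: the same, 120 degrees counter-clockwise (from above) of lug 0.
- lug2 (a point): Lug 2: the same, 240 degrees counter-clockwise of lug 0.
- mill_top (a point): The coffee mill: white motor base, fixed, 122 mm across at its foot, 120 mm tall, green rocker switch on its -x side, black round collar (97 mm across) on top. This point: axis of the collar, at its top face; z up. The collar's opening is 59 mm across. With the lugs standing on the collar beside the slots, cup_mid is 43 mm above this point; with the foot on the collar's floor (22 mm down), 27 mm.
- mill_guide (a point): Where the collar's first slot is to be expected: 32 mm from the axis along mill_top's x, level with the collar's top. The collar is a clamped-in ring, refitted after each cleaning, so its slots may lie up to 23 degrees (0.4 rad) either way of this, unmeasured. Three slots, 120 degrees apart, 14.4 mm wide, reaching 36.5 mm from the axis, a white dot on the collar at each; any lug fits any slot.
- mill_axis (a point): On the collar's axis, level with the underside of the lips, 7 mm below mill_top. Clockwise of each slot the lugs pass under a lip once cup_mid is less than 30 mm above mill_top. In its underside, at a red dot, is a notch 3 mm deep, 1.6 mm wider than a lug, ending at a solid stop, met 40 degrees clockwise of the slot's middle. Locked, the spring holds the lugs up in the notches, cup_mid 33 mm above mill_top.
- seat (a joint): Black sprung drive seat, a 40 mm disc in the middle of the collar: how far it is pressed down, m. At 0 its top is 10 mm below the collar's top face (the foot meets it when cup_mid is 39 mm above mill_top). Pressing it takes 5 N at first and 0.5 N more per mm: 8 N at the locked height, 11 N with the cup on the floor.
- tray: Green serving tray, fixed, 270 (its x) by 340 by 14 mm, floor 4 mm thick; origin under its centre. The two cups stand on it, either way round, 140 to 210 mm apart, with a spoon at its far edge.
- storage_cup: Storage cup of the same set, to be left alone: steel, 58 mm across, 76 mm tall, white screw lid (62 mm across), no lugs; origin at the centre of its underside.
- spoon: Steel spoon, 150 mm long (along its x), lying near the far edge of the tray; origin under its middle. Leave alone.
- bowl: Empty steel mixing bowl, 170 mm across, 75 mm tall, beyond the work area; origin under its centre. Leave alone.
- bean_jar: Amber jar with steel cap, 90 mm across, 150 mm tall, far left; origin under its centre. Leave alone.
- carton_a: Small cardboard carton, 90 by 60 by 110 mm, far side; origin under its centre. Leave alone.
- carton_b: Second carton beside it, the same. Leave alone.
- mug: White mug, 76 mm across, 85 mm tall, far right; origin under its centre. Leave alone.
Mind the look-alikes: they are no part of the job. What is shaped like the part that bears mill_top but purple is not meant.

How it is judged:
By the outcome, as a careful person would: the job done as asked, in the order asked, and still so for the second after the job is handed in, with the robot touching nothing.
It also fails if it takes over 67 s, if anything falls off the work surface, if the arm or the gripper's body presses on something with over 40 N, if the wrist force passes 120 N, or if a joint passes its speed limit or range.

ROBOT

A 6-joint arm with a two-finger parallel gripper is mounted at the origin on the work surface. World frame = base frame: x ahead of the robot, y to its left, z up, the work surface at z = 0. Lengths are in m, angles in degrees, forces in N, time in s.
With the tool pointing down it reaches from about 0.275 to 0.825 m from the base axis. Payload 4.9 kg.
Tool frame: the origin (TCP) lies on the centre line of the jaws, within the pads' length; the fingertips stand 8 mm ahead of it and the grasp point (between the pads) lies 11 mm behind it; z points along the fingers, x is the direction in which the jaws open and shut, and the axes are right-handed (so a half turn about z gives the same grasp; the last joint's range is limited). The gripper opens to 85 mm and grips with 20 to 120 N. Pads are 22 mm wide; open, the fingers measure 114 mm over their backs; the gripper's body (76 mm by 85 mm) begins 54 mm behind the grasp point. The pads swing forward as they close: fully open they stand 13 mm farther back than shut.
Start: joints at [-71.86, 18.69, -11.035, 60.275, 0, 82.311], TCP at [0.24, -0.495, 0.239] pointing down, gripper open.
Joint ranges: [-152.03, 152.03], [-55.5, 102.48], [-74.3, 77.21], [-110.64, 120.58], [-84.22, 78.4], [-180, 180]. Speed limits (degrees/s): [147.25, 147.25, 180, 180, 180, 180].

INTERFACE

Orientations are given as [roll, pitch, yaw] about the fixed x, y, z axes, in that order (R = Rz(yaw) Ry(pitch) Rx(roll)).
In Python, from bench import get_obs, snapshot, camera_info, job_done gives the robot as it stands.
- The arm moves only by the tool arm_command, never from a script. Its argument "deltas" is a list of rows, each an object of numbers: "dx", "dy", "dz": the shift along the tool's x, y, z in mm; "ax", "ay", "az": the turn, a rotation vector about the tool's x, y, z in rad; "gripper": the opening, from 0 (shut) to 1 (fully open). A call has 1 to 10 rows; each row is the pose to reach, as a shift and turn from the pose commanded when the call began, along the tool's axes at that moment; what a row does not reach only later rows make up. A row lasts 1/10 s, in which the tool goes at most 50 mm and 8.59 degrees, less where a joint would pass 70% of its speed; a pose out of reach is approached as far as the arm can. A call with a gripper value outside its range is refused whole. The fingers move at their own pace and stop on an object; "force" is the grip in N (left out, the last holds). Time passes only in rows, so rows that repeat a pose let the fingers close. It gives the time, the measured TCP pose, the force and the opening at its end, in the units of the state.
- get_obs(): the state, without advancing time (a new reading comes with each control period).
- snapshot(name): name is "side" or "top"; returns the picture (480x640x3 uint8, red, green, blue); there is no depth.
- camera_info(name): a dict with "camera_matrix" (3x3 intrinsics, pixels), "k1" (the pictures are not rectified: a ray, as slopes to the right and down, at radius r is drawn at 1 + k1 r^2 times it, then the intrinsics apply), "rvec" (rotation vector, rad) and "tvec" (3), from world to camera coordinates, as OpenCV has them. Camera axes: x right, y down, z forward; pixel columns grow to the right and rows downward; lengths in m; the calibration is good to about 2 mm. A picture is of the moment at which its call begins. camera_info takes no time and is no camera call.
- job_done(): hands the job in, once; it reports no verdict.
The state is a dict: "clock": time; "joints": joint angles; "dq": joint speeds; "joint_torque": joint torques, N m; "ee_pos": TCP position; "eef_rot": TCP orientation; "wrist_force": force on the tool from outside, world axes, zero at the start; "moment": the same for the moment, N m; "grip_width": finger opening in m.
Only numpy, scipy, OpenCV 4.12 (cv2) and the standard library are available. Lean on these libraries where they do the work, as an engineer would, in place of code of your own. Each camera call takes 0.05 s, during which the arm holds its last target.

## Working session

There is one attempt and no reset: what is moved stays moved. The work goes in short steps, Python scripts to look and compute and a tool call to move; the robot and the scene stay as the last step left them, time stands still between calls to the robot, and variables do not carry over. Pictures are saved under pics/ and viewed, and the job is handed in when it is done.

Besides the shell and the picture viewer there is one more tool, called after ">>>" as a command line: name --argument value ..., lists and objects as JSON in quotes. arm_command: Moves the arm, as the interface text tells. Its arguments: {"type":"object","properties":{"deltas":{"type":"array","items":{"type":"object","properties":{"dx":{"type":"number"},"dy":{"type":"number"},"dz":{"type":"number"},"ax":{"type":"number"},"ay":{"type":"number"},"az":{"type":"number"},"gripper":{"type":"number"}}}},"force":{"type":"number"}},"required":["deltas"]}

```bash
mkdir -p pics; python3 - <<'E'
from bench import *
import cv2
for n in("side","top"):
    im=snapshot(n); cv2.imwrite(f"pics/{n}0.png",im[:,:,::-1]); print(n,camera_info(n))
print(get_obs())
E
```

```text
side {'camera_matrix': array([[441.60589169,   0.        , 320.90679152],
       [  0.        , 441.60589169, 240.34948044],
       [  0.        ,   0.        ,   1.        ]]), 'k1': 0.010060769098311675, 'rvec': array([ 0.84325993, -2.48097393,  1.16813715]), 'tvec': array([0.40900455, 0.30193329, 0.8425185 ])}
top {'camera_matrix': array([[513.03453441,   0.        , 310.82434813],
       [  0.        , 513.03453441, 233.02903938],
       [  0.        ,   0.        ,   1.        ]]), 'k1': 0.010984585913045665, 'rvec': array([ 2.13044548, -2.09976638,  0.19237266]), 'tvec': array([-0.05332764,  0.55531174,  1.16122041])}
{'clock': 0.1, 'joints': array([-7.18614975e+01,  1.87280595e+01, -1.10847370e+01,  6.02761605e+01,
        1.05502397e-03,  8.23097493e+01]), 'dq': array([-0.02716983, -0.03938428,  0.15852084,  0.03061249,  0.03366981,
       -0.05339994]), 'joint_torque': array([ 1.25401588e-03, -4.44240117e+01,  2.63037515e+01,  7.90151185e-03,
       -1.39430490e-04,  7.59031195e-06]), 'ee_pos': array([ 0.23947235, -0.49456884,  0.23858913]), 'eef_rot': array([-1.79987050e+02,  8.80156663e-02, -6.41712377e+01]), 'wrist_force': array([-0.38052261,  0.83963158, -0.41118687]), 'moment': array([ 0.07803922, -0.01344685, -0.00586903]), 'grip_width': 0.08550054806755371}
```

View pics/side0.png

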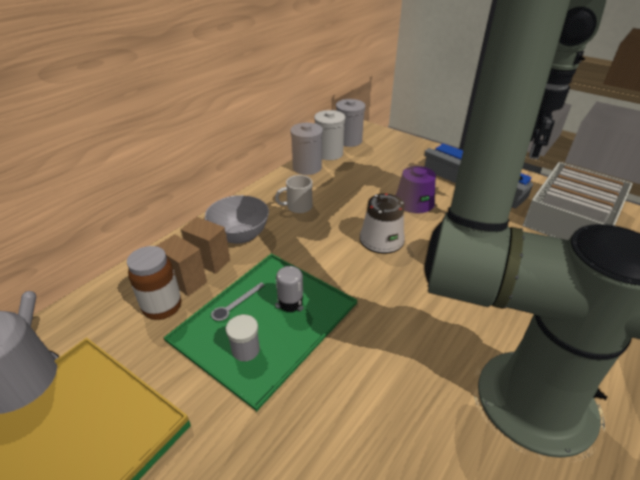

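View pics/top0.png

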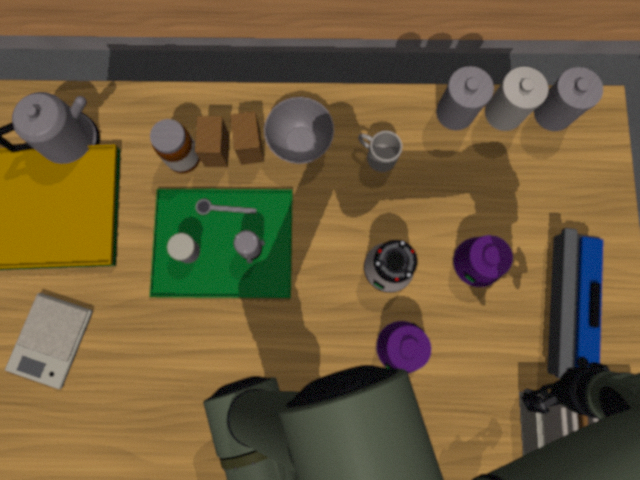

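The top view shows the grinding cup near (248,245), the storage cup near (183,248), and the mill near (393,265). Next I'll zoom in on the cup and mill.

```bash
cat > h.py <<'E'
import numpy as np,cv2
from bench import *
def proj(n,P):
    c=camera_info(n);R,_=cv2.Rodrigues(c["rvec"]);p=np.atleast_2d(P)@R.T+c["tvec"]
    s=p[:,:2]/p[:,2:];s=s*(1+c["k1"]*(s**2).sum(1,keepdims=True));K=c["camera_matrix"]
    return s@K[:2,:2].T+K[:2,2]
def ray(n,uv):
    c=camera_info(n);R,_=cv2.Rodrigues(c["rvec"]);
    s=cv2.undistortPoints(np.array(uv,float).reshape(-1,1,2),c["camera_matrix"],np.array([c["k1"],0,0,0.])).reshape(-1,2)
    d=np.c_[s,np.ones(len(s))]@R;return -R.T@c["tvec"],d
def onz(n,uv,z):
    o,d=ray(n,uv);return o+d*((z-o[2])/d[:,2])[:,None]
def crop(im,x0,y0,w,h,k,name):
    c=im[y0:y0+h,x0:x0+w,::-1];cv2.imwrite(name,cv2.resize(c,None,fx=k,fy=k,interpolation=cv2.INTER_CUBIC))
E
python3 - <<'E'
from h import *
t=cv2.imread("pics/top0.png")[:,:,::-1];s=cv2.imread("pics/side0.png")[:,:,::-1]
def two(im,a,b,name):
    cs=[cv2.resize(im[y:y+40,x:x+40,::-1] if 0 else im[y:y+w,x:x+w,::-1],(400,400),interpolation=cv2.INTER_CUBIC) for x,y,w in(a,b)]
    cv2.imwrite(name,np.hstack(cs))
two(t,(228,225,40),(360,232,66),"pics/tz.png")
two(s,(264,260,56),(352,188,64),"pics/sz.png")
E
```

```text
(no output)
```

View pics/tz.png

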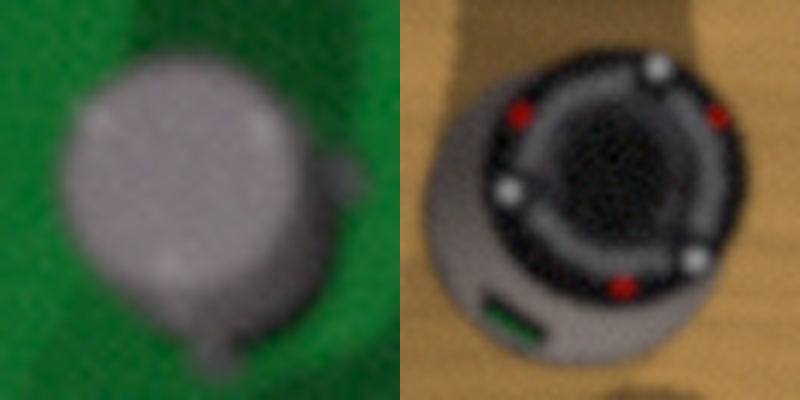

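View pics/sz.png

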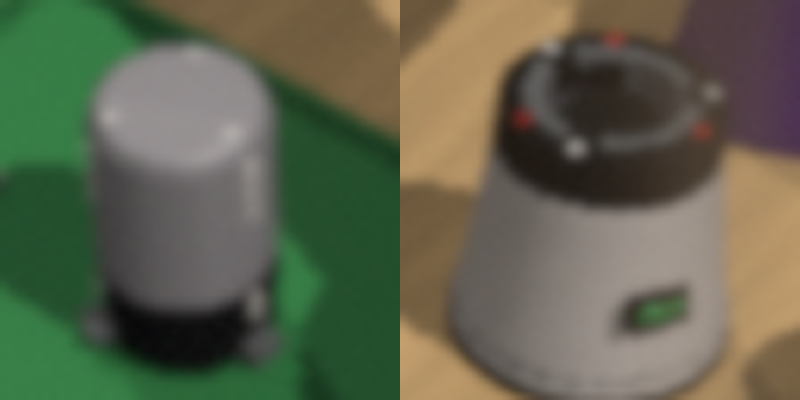

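The three white and three red collar dots and the three white cup-top dots are visible in both views, so I'll triangulate them.

```bash
cat > m.py <<'E'
from h import *
import itertools
def ref(im,p,kind,r=3):
    f=im.astype(float)
    g=f.min(2) if kind=='w' else f[:,:,0]-f[:,:,1:].max(2)
    for _ in range(3):
        x0,y0=int(round(p[0])),int(round(p[1]));yy,xx=np.mgrid[y0-r:y0+r+1,x0-r:x0+r+1]
        w=g[y0-r:y0+r+1,x0-r:x0+r+1];w=np.clip(w-np.percentile(w,60),0,None)*(np.hypot(xx-p[0],yy-p[1])<r)
        p=np.array([(w*xx).sum(),(w*yy).sum()])/w.sum()
    return p
def tri(a,b):
    (o1,d1),(o2,d2)=ray("top",a),ray("side",b);d1=d1[0];d2=d2[0]
    t=np.linalg.lstsq(np.c_[d1,-d2],o2-o1,rcond=None)[0];A=o1+t[0]*d1;B=o2+t[1]*d2
    return (A+B)/2,np.linalg.norm(A-B)
def circ(P,z):  # 3 pts equally spaced
    c=P.mean(0);return c
E
python3 - <<'E'
from m import *
t=cv2.imread("pics/top0.png")[:,:,::-1];s=cv2.imread("pics/side0.png")[:,:,::-1]
def pts(im,o,k,L,kind): return [ref(im,np.array(o)+(np.array(l)+.5)*k-.5,kind,2.6 and 3) for l in L]
sets={"w":(pts(t,(360,232),.165,[(257,68),(108,190),(296,262)],'w'),pts(s,(352,188),.16,[(150,48),(312,92),(175,148)],'w')),
"r":(pts(t,(360,232),.165,[(120,115),(318,117),(223,288)],'r'),pts(s,(352,188),.16,[(215,40),(122,118),(303,130)],'r')),
"cup":(pts(t,(228,225),.1,[(100,118),(265,128),(170,262)],'w'),pts(s,(264,260),.14,[(193,50),(112,117),(232,130)],'w'))}
for k,(A,B) in sets.items():
    print(k,np.round(A,1).tolist(),np.round(B,1).tolist())
    best=min(itertools.permutations(range(3)),key=lambda p:sum(tri(A[i],B[p[i]])[1] for i in range(3)))
    P=[tri(A[i],B[best[i]]) for i in range(3)]
    X=np.array([p[0] for p in P]);c=X.mean(0)
    print(best,np.round(X*1000,1).tolist(),[round(p[1]*1e3,1) for p in P]);print(" c",np.round(c*1e3,1),"r,ang",[(round(np.hypot(*(x-c)[:2])*1e3,1),round(np.degrees(np.arctan2(*(x-c)[1::-1])),1)) for x in X])
    z=c[2] if k!='cup' else .102
    for n,Q in(("top",A),("side",B)):
      for zz in (z,) if k=='cup' else (.12,):
        X=onz(n,Q,zz);c=X.mean(0);print(n,zz,np.round(c*1e3,1),[(round(np.hypot(*(x-c)[:2])*1e3,1),round(np.degrees(np.arctan2(*(x-c)[1::-1])),1)) for x in X])
E
```

```text
w [[402.2, 242.5], [377.6, 263.1], [408.5, 274.5]] [[375.2, 194.1], [401.6, 202.3], [379.5, 211.0]]
(0, 2, 1) [[525.1, -248.8, 121.4], [478.4, -194.4, 118.4], [453.8, -262.1, 118.2]] [np.float64(2.2), np.float64(1.4), np.float64(0.9)]
 c [ 485.8 -235.1  119.3] r,ang [(np.float64(41.6), np.float64(-19.2)), (np.float64(41.4), np.float64(100.3)), (np.float64(41.8), np.float64(-139.8))]
top 0.12 [ 485.  -235.3  120. ] [(np.float64(41.8), np.float64(-19.9)), (np.float64(41.5), np.float64(100.4)), (np.float64(41.5), np.float64(-140.1))]
side 0.12 [ 486.1 -234.   120. ] [(np.float64(44.3), np.float64(-21.7)), (np.float64(41.7), np.float64(-142.3)), (np.float64(42.6), np.float64(101.0))]
r [[379.4, 250.5], [412.2, 250.8], [396.3, 278.9]] [[385.9, 193.5], [371.1, 206.6], [400.0, 208.6]]
(1, 0, 2) [[506.6, -198.9, 117.3], [506.6, -271.3, 118.9], [443.6, -235.4, 117.9]] [np.float64(0.9), np.float64(0.7), np.float64(0.5)]
 c [ 485.6 -235.2  118. ] r,ang [(np.float64(41.9), np.float64(60.0)), (np.float64(41.7), np.float64(-59.8)), (np.float64(42.0), np.float64(-179.7))]
top 0.12 [ 485.  -235.1  1
[... 246 characters left out ...]
(42.1), np.float64(-180.0))]
cup [[237.9, 237.4], [253.4, 237.8], [244.9, 250.7]] [[290.8, 268.0], [279.8, 275.7], [295.4, 278.6]]
(1, 0, 2) [[535.0, 120.0, 100.8], [534.6, 84.8, 97.9], [505.1, 103.4, 97.0]] [np.float64(1.2), np.float64(0.1), np.float64(1.2)]
 c [524.9 102.7  98.5] r,ang [(np.float64(20.0), np.float64(59.7)), (np.float64(20.3), np.float64(-61.5)), (np.float64(19.8), np.float64(178.2))]
top 0.102 [524.  102.1 102. ] [(np.float64(20.2), np.float64(59.5)), (np.float64(20.3), np.float64(-60.8)), (np.float64(20.2), np.float64(179.2))]
side 0.102 [522.8 105.5 102. ] [(np.float64(19.5), np.float64(-63.4)), (np.float64(19.6), np.float64(52.7)), (np.float64(20.7), np.float64(174.9))]
```

```bash
cat > g.py <<'E'
import sys,numpy as np
from scipy.spatial.transform import Rotation as R
from bench import get_obs
def go(x,y,z,yaw):
    o=get_obs();r=R.from_euler('xyz',o['eef_rot'],degrees=True)
    d=r.inv().apply(np.array([x,y,z])-o['ee_pos'])*1e3
    a=(r.inv()*R.from_euler('xyz',[180,0,yaw],degrees=True)).as_rotvec()
    print('t',round(o['clock'],2),'pos',np.round(o['ee_pos']*1e3,1),'rot',np.round(o['eef_rot'],2),'F',np.round(o['wrist_force'],1),'M',np.round(o['moment'],2),'grip',round(o['grip_width']*1e3,1))
    print('d',np.round(d,1),'a',np.round(a,4))
if __name__=='__main__': go(*map(float,sys.argv[1:]))
E
python3 g.py .524 .1025 .16 20
python3 - <<'E'
from h import *
print(onz("top",[(204,207),(255,210),(248,245)],.01))
E
```

```text
t 0.1 pos [ 239.5 -494.6  238.6] rot [-1.7999e+02  9.0000e-02 -6.4170e+01] F [-0.4  0.8 -0.4] M [ 0.08 -0.01 -0.01] grip 85.5
d [-413.3 -516.2   79.3] a [-1.3000e-03  1.1000e-03 -1.4691e+00]
[[0.62672521 0.22146567 0.01      ]
 [0.62075045 0.09450551 0.01      ]
 [0.53259227 0.10844303 0.01      ]]
```

>>> arm_command --deltas '[{"dx": -28,"dy": -35,"dz": 0,"az": -0.1},{"dx": -57,"dy": -71,"dz": 0,"az": -0.2},{"dx": -86,"dy": -107,"dz": 0,"az": -0.3},{"dx": -115,"dy": -143,"dz": 0,"az": -0.4},{"dx": -144,"dy": -179,"dz": 0,"az": -0.5},{"dx": -173,"dy": -215,"dz": 0,"az": -0.61},{"dx": -202,"dy": -251,"dz": 0,"az": -0.72},{"dx": -231,"dy": -287,"dz": 5,"az": -0.83},{"dx": -260,"dy": -323,"dz": 10,"az": -0.94},{"dx": -289,"dy": -359,"dz": 15,"az": -1.05}]' --force 50

```text
validation failed for argument at $.de...
```

```bash
python3 g.py .524 .1025 .16 20
```

```text
t 0.1 pos [ 239.5 -494.6  238.6] rot [-1.7999e+02  9.0000e-02 -6.4170e+01] F [-0.4  0.8 -0.4] M [ 0.08 -0.01 -0.01] grip 85.5
d [-413.3 -516.2   79.3] a [-1.3000e-03  1.1000e-03 -1.4691e+00]
```

>>> arm_command --deltas '[{"dx": -28,"dy": -35,"dz": 0,"ax": 0,"ay": 0,"az": -0.1,"gripper": 1},{"dx": -57,"dy": -71,"dz": 0,"ax": 0,"ay": 0,"az": -0.2,"gripper": 1},{"dx": -86,"dy": -107,"dz": 0,"ax": 0,"ay": 0,"az": -0.3,"gripper": 1},{"dx": -115,"dy": -143,"dz": 0,"ax": 0,"ay": 0,"az": -0.4,"gripper": 1},{"dx": -144,"dy": -179,"dz": 0,"ax": 0,"ay": 0,"az": -0.5,"gripper": 1},{"dx": -173,"dy": -215,"dz": 0,"ax": 0,"ay": 0,"az": -0.61,"gripper": 1},{"dx": -202,"dy": -251,"dz": 0,"ax": 0,"ay": 0,"az": -0.72,"gripper": 1},{"dx": -231,"dy": -287,"dz": 5,"ax": 0,"ay": 0,"az": -0.83,"gripper": 1}]' --force 50

```text
clock: 0.9
ee_pos: [0.398, -0.1605, 0.2346]
eef_rot: [180.0, -0.1, -16.4]
wrist_force: [1.0, -1.1, 0.7]
grip_width: 0.0857
```

```bash
python3 g.py .524 .1025 .16 20
```

```text
t 0.9 pos [ 398.  -160.5  234.6] rot [ 1.7998e+02 -6.0000e-02 -1.6380e+01] F [ 1.  -1.1  0.7] M [-0.02 -0.09  0.05] grip 85.7
d [  46.7 -287.9   74.6] a [ 6.000e-04 -9.000e-04 -6.349e-01]
```

>>> arm_command --deltas '[{"dx": 6,"dy": -36,"dz": 0,"ax": 0,"ay": 0,"az": -0.09,"gripper": 1},{"dx": 12,"dy": -72,"dz": 0,"ax": 0,"ay": 0,"az": -0.18,"gripper": 1},{"dx": 18,"dy": -108,"dz": 5,"ax": 0,"ay": 0,"az": -0.27,"gripper": 1},{"dx": 24,"dy": -144,"dz": 10,"ax": 0,"ay": 0,"az": -0.36,"gripper": 1},{"dx": 30,"dy": -180,"dz": 20,"ax": 0,"ay": 0,"az": -0.45,"gripper": 1},{"dx": 36,"dy": -216,"dz": 35,"ax": 0,"ay": 0,"az": -0.54,"gripper": 1},{"dx": 42,"dy": -252,"dz": 50,"ax": 0,"ay": 0,"az": -0.6,"gripper": 1},{"dx": 47,"dy": -288,"dz": 65,"ax": 0,"ay": 0,"az": -0.634,"gripper": 1},{"dx": 47,"dy": -288,"dz": 75,"ax": 0,"ay": 0,"az": -0.634,"gripper": 1},{"dx": 47,"dy": -288,"dz": 75,"ax": 0,"ay": 0,"az": -0.634,"gripper": 1}]' --force 50

```text
clock: 1.9
ee_pos: [0.5231, 0.1008, 0.1573]
eef_rot: [-180.0, 0.2, 19.8]
wrist_force: [-0.2, 0.3, -0.0]
grip_width: 0.0852
```

```bash
python3 g.py .524 .1025 .053 20; python3 - <<'E'
from h import *
t=snapshot("top");s=snapshot("side")
cv2.imwrite("pics/t2.png",np.hstack([cv2.resize(t[190:300,200:310,::-1],(400,400)),cv2.resize(s[220:340,230:350,::-1],(400,400))]))
E
```

```text
t 1.9 pos [523.1 100.8 157.3] rot [-179.95    0.24   19.79] F [-0.2  0.3 -0. ] M [-0.06  0.05  0.02] grip 85.2
d [  1.9  -1.2 104.3] a [-0.0008  0.0042 -0.0036]
```

View pics/t2.png

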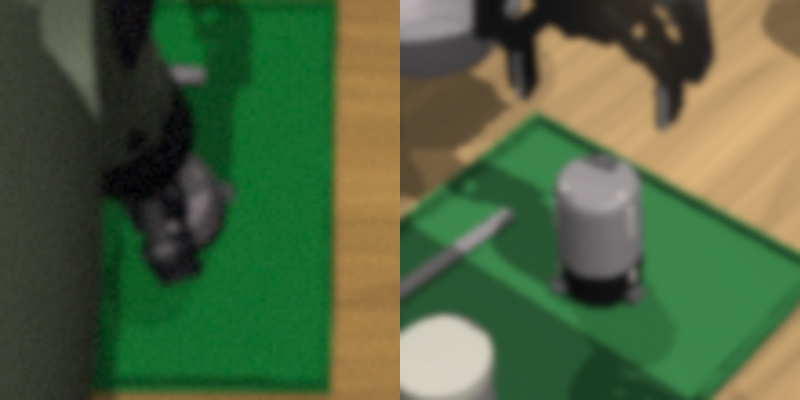

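The open fingers straddle the cup in the side view, centred above it. I'll descend.

>>> arm_command --deltas '[{"dx": 1.5,"dy": -1,"dz": 20,"ax": 0,"ay": 0,"az": 0,"gripper": 1},{"dx": 1.5,"dy": -1,"dz": 40,"ax": 0,"ay": 0,"az": 0,"gripper": 1},{"dx": 1.5,"dy": -1,"dz": 60,"ax": 0,"ay": 0,"az": 0,"gripper": 1},{"dx": 1.5,"dy": -1,"dz": 80,"ax": 0,"ay": 0,"az": 0,"gripper": 1},{"dx": 1.5,"dy": -1,"dz": 95,"ax": 0,"ay": 0,"az": 0,"gripper": 1},{"dx": 1.5,"dy": -1,"dz": 104,"ax": 0,"ay": 0,"az": 0,"gripper": 1},{"dx": 1.5,"dy": -1,"dz": 104,"ax": 0,"ay": 0,"az": 0,"gripper": 1},{"dx": 1.5,"dy": -1,"dz": 104,"ax": 0,"ay": 0,"az": 0,"gripper": 1}]' --force 50

```text
clock: 2.8
ee_pos: [0.5263, 0.1014, 0.0561]
eef_rot: [180.0, -0.1, 19.7]
wrist_force: [0.9, -0.3, 0.8]
grip_width: 0.0858
```

```bash
python3 g.py .524 .1025 .053 20; python3 - <<'E'
from h import *
t=snapshot("top");s=snapshot("side")
cv2.imwrite("pics/t3.png",np.hstack([cv2.resize(t[190:300,200:310,::-1],(400,400)),cv2.resize(s[220:340,230:350,::-1],(400,400))]))
E
```

```text
t 2.8 pos [526.3 101.4  56.1] rot [ 1.7998e+02 -5.0000e-02  1.9660e+01] F [ 0.9 -0.3  0.8] M [ 0.01 -0.02 -0.03] grip 85.8
d [-1.8 -1.8  3.1] a [ 0.0003 -0.0009 -0.006 ]
```

View pics/t3.png

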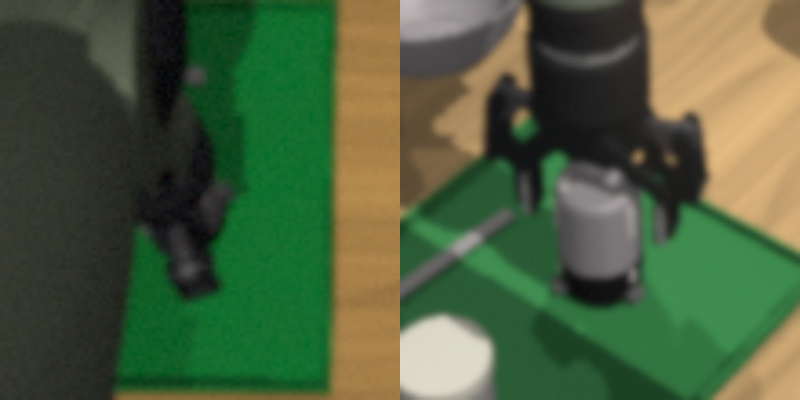

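>>> arm_command --deltas '[{"dx": 0,"dy": 0,"dz": 2,"ax": 0,"ay": 0,"az": 0,"gripper": 0.75},{"dx": 0,"dy": 0,"dz": 2,"ax": 0,"ay": 0,"az": 0,"gripper": 0.7},{"dx": 0,"dy": 0,"dz": 2,"ax": 0,"ay": 0,"az": 0,"gripper": 0.6},{"dx": 0,"dy": 0,"dz": 2,"ax": 0,"ay": 0,"az": 0,"gripper": 0.4},{"dx": 0,"dy": 0,"dz": 2,"ax": 0,"ay": 0,"az": 0,"gripper": 0.3},{"dx": 0,"dy": 0,"dz": 2,"ax": 0,"ay": 0,"az": 0,"gripper": 0.3},{"dx": 0,"dy": 0,"dz": 2,"ax": 0,"ay": 0,"az": 0,"gripper": 0.3},{"dx": 0,"dy": 0,"dz": 2,"ax": 0,"ay": 0,"az": 0,"gripper": 0.3}]' --force 50

```text
clock: 3.7
ee_pos: [0.5258, 0.1018, 0.0538]
eef_rot: [180.0, -0.0, 19.7]
wrist_force: [-2.6, -0.4, 6.1]
grip_width: 0.057
```

```bash
python3 g.py .524 .1025 .19 20;
```

```text
t 3.7 pos [525.8 101.8  53.8] rot [ 1.7998e+02 -1.0000e-02  1.9720e+01] F [-2.6 -0.4  6.1] M [-0.04  0.36 -0.01] grip 57.0
d [  -1.4   -1.2 -136.2] a [ 0.0003 -0.0001 -0.0049]
```

>>> arm_command --deltas '[{"dx": 0,"dy": 0,"dz": -5,"ax": 0,"ay": 0,"az": 0,"gripper": 0.3},{"dx": 0,"dy": 0,"dz": -15,"ax": 0,"ay": 0,"az": 0,"gripper": 0.3},{"dx": 0,"dy": 0,"dz": -35,"ax": 0,"ay": 0,"az": 0,"gripper": 0.3},{"dx": 0,"dy": 0,"dz": -60,"ax": 0,"ay": 0,"az": 0,"gripper": 0.3},{"dx": 0,"dy": 0,"dz": -85,"ax": 0,"ay": 0,"az": 0,"gripper": 0.3},{"dx": 0,"dy": 0,"dz": -110,"ax": 0,"ay": 0,"az": 0,"gripper": 0.3},{"dx": 0,"dy": 0,"dz": -135,"ax": 0,"ay": 0,"az": 0,"gripper": 0.3},{"dx": 0,"dy": 0,"dz": -150,"ax": 0,"ay": 0,"az": 0,"gripper": 0.3},{"dx": 0,"dy": 0,"dz": -150,"ax": 0,"ay": 0,"az": 0,"gripper": 0.3}]' --force 50

```text
clock: 4.6
ee_pos: [0.5273, 0.1021, 0.206]
eef_rot: [179.9, -0.3, 19.7]
wrist_force: [0.5, -0.4, -2.9]
grip_width: 0.0566
```

```bash
python3 g.py .4855 -.235 .2 60.5; python3 - <<'E'
from h import *
s=snapshot("side")
cv2.imwrite("pics/s4.png",cv2.resize(s[130:340,200:400,::-1],(571,600)))
E
```

```text
t 4.6 pos [527.3 102.1 206. ] rot [179.93  -0.26  19.72] F [ 0.5 -0.4 -2.9] M [ 0.   -0.07  0.02] grip 56.6
d [-153.1  303.2    5.7] a [ 0.0029 -0.0039 -0.7118]
```

View pics/s4.png

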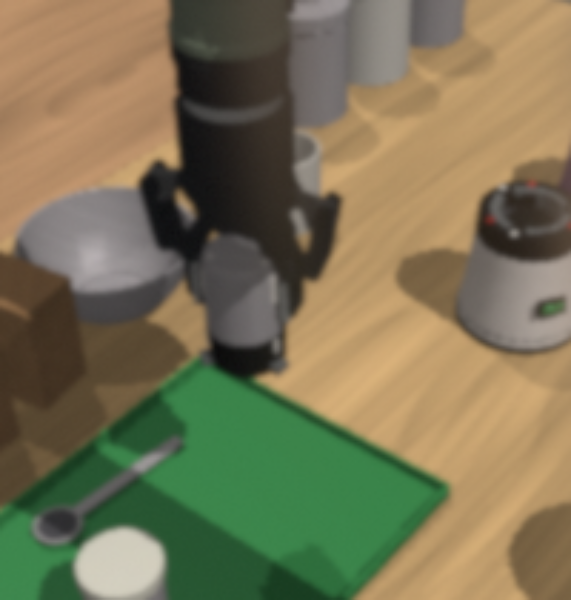

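>>> arm_command --deltas '[{"dx": -15,"dy": 30,"dz": 0,"ax": 0,"ay": 0,"az": -0.07,"gripper": 0.3},{"dx": -30,"dy": 61,"dz": 0,"ax": 0,"ay": 0,"az": -0.14,"gripper": 0.3},{"dx": -46,"dy": 91,"dz": 0,"ax": 0,"ay": 0,"az": -0.22,"gripper": 0.3},{"dx": -61,"dy": 122,"dz": 0,"ax": 0,"ay": 0,"az": -0.29,"gripper": 0.3},{"dx": -76,"dy": 152,"dz": 0,"ax": 0,"ay": 0,"az": -0.36,"gripper": 0.3},{"dx": -92,"dy": 182,"dz": 0,"ax": 0,"ay": 0,"az": -0.43,"gripper": 0.3},{"dx": -107,"dy": 213,"dz": 0,"ax": 0,"ay": 0,"az": -0.5,"gripper": 0.3},{"dx": -122,"dy": 243,"dz": 0,"ax": 0,"ay": 0,"az": -0.58,"gripper": 0.3},{"dx": -138,"dy": 274,"dz": 0,"ax": 0,"ay": 0,"az": -0.65,"gripper": 0.3},{"dx": -147,"dy": 292,"dz": 0,"ax": 0,"ay": 0,"az": -0.7,"gripper": 0.3}]' --force 50

```text
clock: 5.65
ee_pos: [0.4847, -0.2246, 0.2018]
eef_rot: [-179.9, 0.0, 59.8]
wrist_force: [0.4, -0.1, -2.8]
grip_width: 0.057
```

```bash
python3 g.py .4868 -.2357 .2 60.4
```

```text
t 5.65 pos [ 484.7 -224.6  201.8] rot [-1.7989e+02  3.0000e-02  5.9830e+01] F [ 0.4 -0.1 -2.8] M [ 0.06 -0.01 -0.  ] grip 57.0
d [-8.6  7.4  1.8] a [-0.002   0.0005 -0.0099]
```

>>> arm_command --deltas '[{"dx": -4,"dy": 4,"dz": 2,"ax": 0,"ay": 0,"az": -0.005,"gripper": 0.3},{"dx": -8,"dy": 7,"dz": 5,"ax": 0,"ay": 0,"az": -0.01,"gripper": 0.3},{"dx": -8,"dy": 7,"dz": 12,"ax": 0,"ay": 0,"az": -0.01,"gripper": 0.3},{"dx": -8,"dy": 7,"dz": 17,"ax": 0,"ay": 0,"az": -0.01,"gripper": 0.3},{"dx": -8,"dy": 7,"dz": 17,"ax": 0,"ay": 0,"az": -0.01,"gripper": 0.3},{"dx": -8,"dy": 7,"dz": 17,"ax": 0,"ay": 0,"az": -0.01,"gripper": 0.3}]' --force 50

```text
clock: 6.25
ee_pos: [0.4879, -0.2321, 0.186]
eef_rot: [-180.0, -0.0, 60.4]
wrist_force: [0.6, -0.2, -3.4]
grip_width: 0.0571
```

```bash
python3 g.py .4868 -.2357 .175 60.4; python3 - <<'E'
from h import *
t=snapshot("top");s=snapshot("side")
cv2.imwrite("pics/t5raw.png",t[:,:,::-1]);cv2.imwrite("pics/s5raw.png",s[:,:,::-1])
cv2.imwrite("pics/t5.png",np.hstack([cv2.resize(t[225:305,350:430,::-1],(400,400)),cv2.resize(s[160:250,340:430,::-1],(400,400))]))
E
```

```text
t 6.25 pos [ 487.9 -232.1  186. ] rot [-1.7996e+02 -1.0000e-02  6.0450e+01] F [ 0.6 -0.2 -3.4] M [ 0.   -0.01  0.05] grip 57.1
d [-3.6  0.9 11. ] a [-0.0008 -0.0002  0.0009]
```

View pics/t5.png

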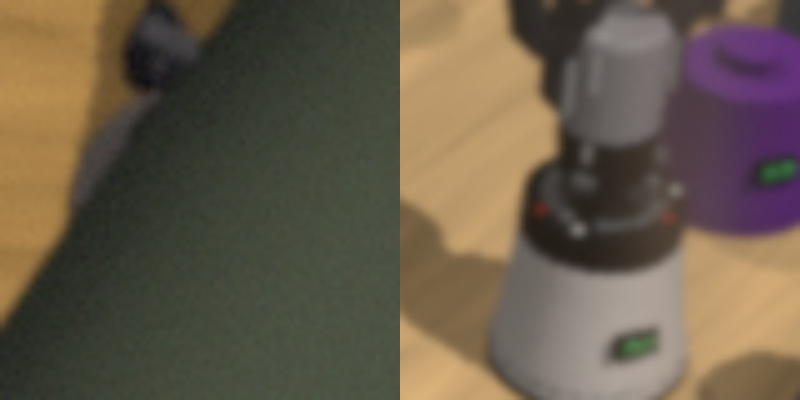

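```bash
python3 - <<'E'
from h import *
s=cv2.imread("pics/s5raw.png")[:,:,::-1]
c,_=ray("side",[(320,240)]);print("cam",c)
v=np.array([.4855,-.235,.15])-c;v/=np.linalg.norm(v);print("view",v,"lat",np.array([v[1],-v[0]])/np.hypot(*v[:2]))
k=6;x0,y0=355,150
im=cv2.resize(s[y0:y0+90,x0:x0+75],None,fx=k,fy=k,interpolation=cv2.INTER_CUBIC)[:,:,::-1].copy()
def draw(P,col):
    p=((proj("side",P)-[x0,y0]+.5)*k).astype(int);cv2.polylines(im,[p.reshape(-1,1,2)],True,col,1)
a=np.linspace(0,2*np.pi,60)
def circ(x,y,z,r): return np.c_[x+r*np.cos(a),y+r*np.sin(a),0*a+z]
f=.135;X,Y=.4855+.0000,-.2325
o=(.4868,-.2326)
for z,r in((.02,.029),(.088,.029),(.098,.027),(0,.0235)): draw(circ(o[0]-.0013,o[1]+.0007,f+z,r),(255,255,0))
draw(circ(.4855,-.235,.12,.0485),(0,255,0));draw(circ(.4855,-.235,.12,.0295),(0,255,0))
cv2.imwrite("pics/s5o.png",np.hstack([im,cv2.resize(s[y0:y0+90,x0:x0+75,::-1],None,fx=k-2,fy=k,interpolation=cv2.INTER_CUBIC)]))
E
```

```text
cam [0.04795489 0.61212526 0.76895309]
view [ 0.3849134  -0.74522571 -0.54450006] lat [-0.88848418 -0.45890724]
```

View pics/s5o.png

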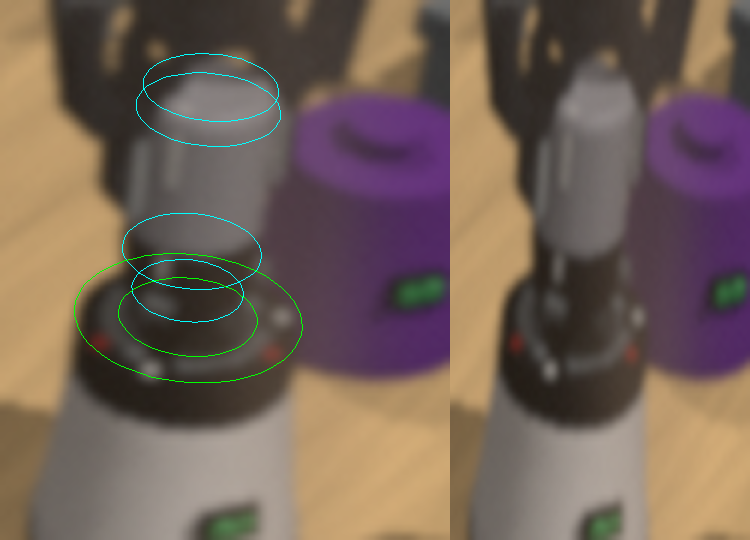

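```bash
python3 - <<'E'
from h import *
s=cv2.imread("pics/s5raw.png").astype(float)
for y in range(182,194): print(y,[int(v) for v in s[y,370:406].mean(1)])
print()
for y in range(204,218,2): print(y,[int(v) for v in s[y,362:412].mean(1)])
E
for i in 1 2 3; do python3 g.py .4868 -.2357 .175 60.4|head -1;done
```

```text
182 [142, 125, 98, 70, 53, 55, 74, 92, 94, 84, 78, 78, 82, 86, 91, 94, 96, 99, 102, 102, 106, 107, 110, 112, 113, 114, 112, 111, 106, 94, 79, 72, 69, 69, 69, 68]
183 [149, 141, 123, 97, 72, 64, 78, 92, 92, 83, 78, 80, 82, 86, 89, 93, 97, 100, 103, 103, 105, 108, 110, 111, 113, 113, 112, 111, 105, 91, 77, 70, 69, 70, 69, 69]
184 [152, 149, 142, 123, 99, 80, 82, 92, 90, 81, 78, 80, 83, 86, 90, 94, 98, 100, 103, 105, 107, 109, 111, 112, 113, 113, 112, 109, 100, 87, 74, 70, 68, 69, 69, 69]
185 [154, 153, 151, 141, 123, 100, 88, 89, 85, 78, 78, 81, 84, 87, 91, 95, 98, 101, 103, 105, 107, 109, 111, 113, 112, 113, 112, 107, 97, 83, 73, 70, 69, 68, 69, 69]
186 [154, 155, 153, 148, 135, 109, 89, 80, 76, 75, 78, 82, 84, 87, 91, 94, 99, 101, 103, 105, 107, 110, 111, 113, 113, 113, 111, 106, 95, 81, 72, 70, 69, 69, 69, 70]
187 [154, 153, 151, 148, 135, 107, 80, 71, 73, 75, 79, 82, 84, 88, 91, 95, 99, 102, 103, 105, 107, 110, 111, 112, 112, 112, 111, 105, 94, 80, 72, 70, 70, 69, 70, 70]
188 [153, 152, 150, 145, 128, 98, 71, 63, 69, 75, 79, 83, 85, 89, 92, 96, 101, 101, 104, 106, 108, 110, 112, 11
[... 1979 characters left out ...]
34, 37, 38, 37, 34, 36, 37, 39, 41, 43, 44, 46, 47, 50, 52, 53, 55, 59, 58, 60, 63, 64, 66, 70, 89, 117, 138, 147, 149, 149, 148, 144, 138, 134]
216 [153, 150, 137, 119, 106, 99, 95, 85, 69, 53, 41, 35, 31, 31, 31, 32, 32, 32, 33, 34, 33, 35, 36, 38, 38, 40, 42, 44, 46, 49, 50, 52, 55, 57, 58, 61, 63, 69, 80, 99, 122, 139, 147, 151, 153, 153, 153, 152, 150, 147]
t 6.35 pos [ 488.2 -232.6  186.5] rot [179.98  -0.    60.43] F [ 0.2 -0.2 -2.7] M [ 0.01 -0.03  0.  ] grip 56.6
t 6.35 pos [ 488.2 -232.6  186.5] rot [179.98  -0.    60.43] F [ 0.2 -0.2 -2.7] M [ 0.01 -0.03  0.  ] grip 56.6
t 6.35 pos [ 488.2 -232.6  186.5] rot [179.98  -0.    60.43] F [ 0.2 -0.2 -2.7] M [ 0.01 -0.03  0.  ] grip 56.6
```

```bash
python3 - <<'E'
from h import *
def ed(x,y,z):
    a=np.linspace(0,2*np.pi,3601);c,_=ray("side",[(0,0)])
    u=proj("side",np.c_[x+.029*np.cos(a),y+.029*np.sin(a),0*a+z]);i,j=u[:,0].argmin(),u[:,0].argmax();return u[i],u[j]
# edges at row187: interpolate over z
for o in((.4869,-.2319),(.4855,-.2335),(.4868,-.2345)):
    L=[];Rr=[]
    for z in np.linspace(.14,.2,61):
        a,b=ed(*o,z);L.append(a);Rr.append(b)
    L=np.array(L);Rr=np.array(Rr)
    print(o,np.interp(187,L[::-1,1],L[::-1,0]),np.interp(187,Rr[::-1,1],Rr[::-1,0]))
E
```

```text
(0.4869, -0.2319) 374.7964296011187 398.30615903469464
(0.4855, -0.2335) 375.6015581826986 399.10937117801666
(0.4868, -0.2345) 375.3415265950002 398.80498898406506
```

>>> arm_command --deltas '[{"dx": -1.5,"dy": 0.2,"dz": 0,"ax": 0,"ay": 0,"az": 0,"gripper": 0.3},{"dx": -2.9,"dy": 0.4,"dz": 2,"ax": 0,"ay": 0,"az": 0,"gripper": 0.3},{"dx": -2.9,"dy": 0.4,"dz": 5,"ax": 0,"ay": 0,"az": 0,"gripper": 0.3},{"dx": -2.9,"dy": 0.4,"dz": 8,"ax": 0,"ay": 0,"az": 0,"gripper": 0.3},{"dx": -2.9,"dy": 0.4,"dz": 11,"ax": 0,"ay": 0,"az": 0,"gripper": 0.3},{"dx": -2.9,"dy": 0.4,"dz": 13,"ax": 0,"ay": 0,"az": 0,"gripper": 0.3},{"dx": -2.9,"dy": 0.4,"dz": 13,"ax": 0,"ay": 0,"az": 0,"gripper": 0.3},{"dx": -2.9,"dy": 0.4,"dz": 13,"ax": 0,"ay": 0,"az": 0,"gripper": 0.3}]' --force 50

```text
clock: 7.15
ee_pos: [0.4868, -0.2357, 0.1732]
eef_rot: [-180.0, -0.0, 60.4]
wrist_force: [0.4, -0.3, -3.8]
grip_width: 0.0566
```

```bash
python3 g.py .4869 -.2354 .175 60.4; python3 - <<'E'
from h import *
s=snapshot("side");cv2.imwrite("pics/s6raw.png",s[:,:,::-1])
crop(s,355,150,75,90,6,"pics/s6.png")
E
python3 g.py .4869 -.2354 .175 60.4
```

```text
t 7.15 pos [ 486.8 -235.7  173.2] rot [-179.99   -0.     60.39] F [ 0.4 -0.3 -3.8] M [-0.   -0.02 -0.01] grip 56.6
d [ 0.3 -0.1 -1.8] a [-0.0001 -0.     -0.0002]
t 7.2 pos [ 486.9 -235.8  173.3] rot [180.    -0.    60.39] F [ 0.5 -1.  -3.2] M [ 0.   -0.05 -0.01] grip 57.1
d [ 0.3 -0.2 -1.7] a [ 0.0001 -0.     -0.0002]
```

View pics/s6.png

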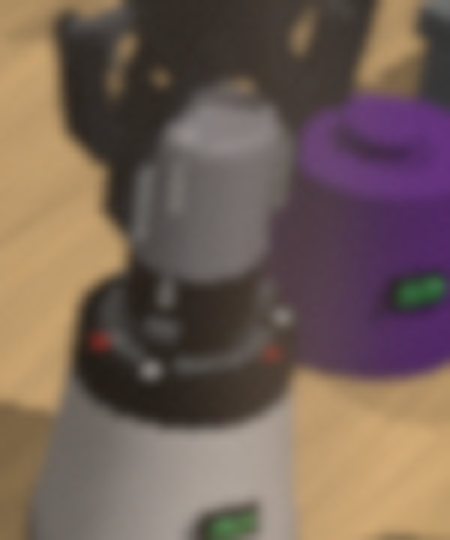

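The cup stands centred over the collar, with the lug at (163,325) in line with the slot dot at (150,370). I'll creep down in small steps.

>>> arm_command --deltas '[{"dx": 0,"dy": 0,"dz": 1,"ax": 0,"ay": 0,"az": 0,"gripper": 0.3},{"dx": 0,"dy": 0,"dz": 2,"ax": 0,"ay": 0,"az": 0,"gripper": 0.3},{"dx": 0,"dy": 0,"dz": 3,"ax": 0,"ay": 0,"az": 0,"gripper": 0.3},{"dx": 0,"dy": 0,"dz": 4,"ax": 0,"ay": 0,"az": 0,"gripper": 0.3},{"dx": 0,"dy": 0,"dz": 4,"ax": 0,"ay": 0,"az": 0,"gripper": 0.3}]' --force 50

```text
clock: 7.7
ee_pos: [0.4867, -0.2357, 0.1691]
eef_rot: [-180.0, -0.0, 60.4]
wrist_force: [0.3, -0.4, -3.3]
grip_width: 0.0568
```

>>> arm_command --deltas '[{"dx": 0,"dy": 0,"dz": 1,"ax": 0,"ay": 0,"az": 0,"gripper": 0.3},{"dx": 0,"dy": 0,"dz": 2,"ax": 0,"ay": 0,"az": 0,"gripper": 0.3},{"dx": 0,"dy": 0,"dz": 2,"ax": 0,"ay": 0,"az": 0,"gripper": 0.3}]' --force 50

```text
clock: 8.0
ee_pos: [0.4868, -0.2357, 0.1671]
eef_rot: [-180.0, -0.0, 60.4]
wrist_force: [-0.3, 0.7, -2.3]
grip_width: 0.0567
```

>>> arm_command --deltas '[{"dx": 0,"dy": 0,"dz": 1,"ax": 0,"ay": 0,"az": 0,"gripper": 0.3},{"dx": 0,"dy": 0,"dz": 2,"ax": 0,"ay": 0,"az": 0,"gripper": 0.3},{"dx": 0,"dy": 0,"dz": 2,"ax": 0,"ay": 0,"az": 0,"gripper": 0.3}]' --force 50

```text
clock: 8.3
ee_pos: [0.4867, -0.2357, 0.1651]
eef_rot: [-180.0, -0.0, 60.4]
wrist_force: [-0.5, -1.1, -3.3]
grip_width: 0.057
```

>>> arm_command --deltas '[{"dx": 0,"dy": 0,"dz": 0.7,"ax": 0,"ay": 0,"az": 0,"gripper": 0.3},{"dx": 0,"dy": 0,"dz": 1.5,"ax": 0,"ay": 0,"az": 0,"gripper": 0.3},{"dx": 0,"dy": 0,"dz": 1.5,"ax": 0,"ay": 0,"az": 0,"gripper": 0.3}]' --force 50

```text
clock: 8.6
ee_pos: [0.4869, -0.2358, 0.1638]
eef_rot: [180.0, 0.0, 60.4]
wrist_force: [-1.0, -0.3, -1.5]
grip_width: 0.0573
```

>>> arm_command --deltas '[{"dx": 0,"dy": 0,"dz": 0.7,"ax": 0,"ay": 0,"az": 0,"gripper": 0.3},{"dx": 0,"dy": 0,"dz": 1.5,"ax": 0,"ay": 0,"az": 0,"gripper": 0.3},{"dx": 0,"dy": 0,"dz": 1.5,"ax": 0,"ay": 0,"az": 0,"gripper": 0.3}]' --force 50

```text
clock: 8.9
ee_pos: [0.4869, -0.2358, 0.1631]
eef_rot: [180.0, 0.0, 60.4]
wrist_force: [-1.8, 0.7, 4.5]
grip_width: 0.0567
```

>>> arm_command --deltas '[{"dx": 0,"dy": 0,"dz": -1,"ax": 0,"ay": 0,"az": 0,"gripper": 0.3},{"dx": 0,"dy": 0,"dz": -1,"ax": 0,"ay": 0,"az": 0,"gripper": 0.3}]' --force 50

```text
clock: 9.1
ee_pos: [0.4869, -0.2358, 0.1634]
eef_rot: [180.0, 0.0, 60.4]
wrist_force: [-1.7, 0.9, 1.1]
grip_width: 0.0567
```

```bash
python3 g.py .4869 -.2354 .175 60.4; python3 - <<'E'
from h import *
s=snapshot("side");cv2.imwrite("pics/s7raw.png",s[:,:,::-1])
k=8;x0,y0=360,180
im=cv2.resize(s[y0:y0+50,x0:x0+50],None,fx=k,fy=k,interpolation=cv2.INTER_CUBIC)[:,:,::-1].copy()
im2=im.copy()
def pt(P,col):
    for p in ((proj("side",P)-[x0,y0]+.5)*k).astype(int): cv2.circle(im2,tuple(map(int,p)),3,col,-1)
X,Y=.4855,-.2335
for a in(-20,100.2,-140):
    a=np.radians(a);pt([[X+.0418*np.cos(a),Y+.0418*np.sin(a),.12]],(0,255,0))
for a in(59.4+40.7,):
    for da,r in((0,.029),(-12,.035),(12,.035)):
      b=np.radians(a+da*.9);pt([[X+r*np.cos(b),Y+r*np.sin(b),.1145+(.006 if r>.03 else .016)]],(0,255,255))
cv2.imwrite("pics/s7.png",np.hstack([im,im2]))
E
```

```text
t 9.1 pos [ 486.9 -235.8  163.4] rot [179.99   0.    60.39] F [-1.7  0.9  1.1] M [0.08 0.13 0.03] grip 56.7
d [  0.4  -0.2 -11.6] a [ 0.0002  0.     -0.0002]
```

View pics/s7.png

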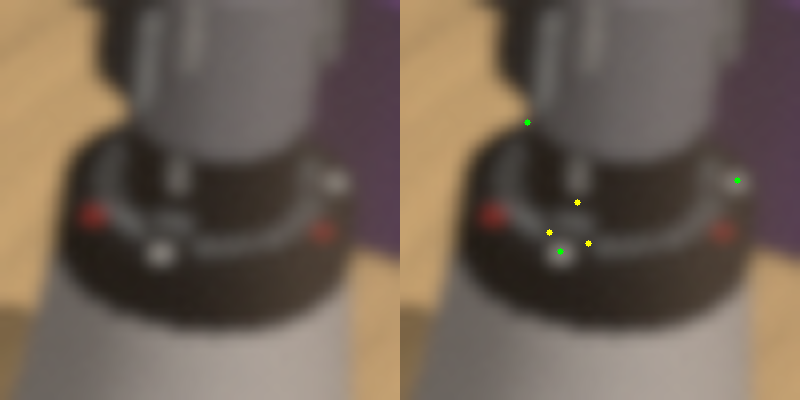

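>>> arm_command --deltas '[{"dx": 0,"dy": -0.5,"dz": 0.3,"ax": 0,"ay": 0,"az": 0,"gripper": 0.3},{"dx": 0,"dy": -1,"dz": 0.3,"ax": 0,"ay": 0,"az": 0,"gripper": 0.3},{"dx": 0,"dy": -1,"dz": 0.3,"ax": 0,"ay": 0,"az": 0,"gripper": 0.3}]' --force 50

```text
clock: 9.45
ee_pos: [0.4866, -0.2356, 0.1632]
eef_rot: [179.9, -0.0, 60.4]
wrist_force: [1.4, 0.2, 0.8]
grip_width: 0.0571
```

```bash
python3 g.py .4869 -.2354 .175 60.4
```

```text
t 9.45 pos [ 486.6 -235.6  163.2] rot [179.91  -0.    60.39] F [1.4 0.2 0.8] M [-0.1  -0.23  0.01] grip 57.1
d [  0.4   0.2 -11.8] a [ 0.0015 -0.     -0.0002]
```

>>> arm_command --deltas '[{"dx": 0,"dy": 0.5,"dz": -2,"ax": 0,"ay": 0,"az": 0,"gripper": 0.3},{"dx": 0,"dy": 0.5,"dz": -3,"ax": 0,"ay": 0,"az": 0,"gripper": 0.3},{"dx": 0,"dy": 0.5,"dz": -3,"ax": 0,"ay": 0,"az": 0,"gripper": 0.3}]' --force 50

```text
clock: 9.75
ee_pos: [0.486, -0.2352, 0.1656]
eef_rot: [-179.9, -0.0, 60.4]
wrist_force: [0.6, -0.4, -3.2]
grip_width: 0.0568
```

```bash
python3 g.py .4869 -.2354 .175 60.4; python3 - <<'E'
from m import *
S=[snapshot("side").astype(float) for _ in range(6)];s=np.mean(S,0);np.save("s8.npy",s)
s0=cv2.imread("pics/side0.png")[:,:,::-1].astype(float)
for y in range(184,200): print(y,[int(v) for v in s[y,370:408].mean(1)])
for n,I in(("0",s0),("8",s)):
  print(n,[np.round(ref(I,np.array(p),k),2) for p,k in(((379.5,211),'w'),((401.6,202.3),'w'),((371.1,206.6),'r'),((400,208.6),'r'))])
E
python3 g.py .4869 -.2354 .175 60.4
```

```text
t 9.75 pos [ 486.  -235.2  165.6] rot [-179.93   -0.     60.39] F [ 0.6 -0.4 -3.2] M [0.04 0.01 0.03] grip 56.8
d [ 0.3  0.8 -9.4] a [-0.0012 -0.0001 -0.0002]
184 [145, 125, 91, 57, 41, 41, 50, 70, 90, 94, 84, 77, 85, 100, 108, 104, 97, 96, 99, 101, 103, 105, 108, 110, 112, 112, 113, 112, 110, 106, 102, 98, 88, 75, 68, 68, 68, 68]
185 [144, 122, 86, 53, 41, 41, 52, 73, 91, 92, 82, 78, 87, 101, 109, 104, 97, 97, 99, 102, 104, 106, 108, 110, 112, 113, 113, 112, 109, 104, 100, 97, 87, 75, 69, 68, 68, 68]
186 [145, 121, 84, 52, 41, 42, 53, 74, 91, 90, 81, 79, 88, 102, 109, 104, 97, 97, 99, 102, 103, 106, 108, 110, 112, 113, 113, 112, 108, 102, 97, 93, 83, 73, 69, 68, 68, 69]
187 [145, 122, 86, 56, 43, 44, 55, 76, 91, 89, 79, 78, 87, 99, 105, 101, 97, 98, 100, 102, 104, 106, 109, 111, 112, 113, 113, 112, 107, 98, 91, 84, 77, 71, 69, 69, 69, 70]
188 [146, 128, 99, 69, 50, 46, 58, 78, 92, 88, 78, 77, 84, 92, 97, 96, 96, 98, 100, 102, 105, 106, 109, 111, 112, 113, 113, 111, 106, 94, 82, 75, 72, 70, 69, 69, 69, 69]
189 [148, 139, 120, 92, 65, 52, 60, 81, 94, 88, 78, 76, 80, 86, 89, 92, 95, 99
[... 1450 characters left out ...]
, 71, 71, 72, 73]
198 [76, 54, 48, 55, 59, 53, 42, 35, 34, 39, 48, 58, 67, 74, 79, 83, 87, 90, 92, 93, 95, 96, 96, 94, 86, 77, 69, 66, 67, 69, 69, 69, 70, 71, 72, 72, 73, 74]
199 [50, 42, 49, 60, 62, 55, 42, 35, 33, 34, 42, 56, 68, 69, 63, 63, 67, 70, 72, 73, 74, 73, 73, 70, 65, 61, 60, 65, 73, 76, 73, 70, 70, 71, 72, 73, 73, 74]
0 [array([379.53, 210.99]), array([401.6 , 202.29]), array([371.09, 206.55]), array([400.  , 208.56])]
8 [array([379.63, 211.05]), array([401.22, 202.13]), array([371.12, 206.51]), array([400.  , 208.55])]
t 10.05 pos [ 486.3 -235.4  165.8] rot [-179.98   -0.     60.39] F [ 0.7 -0.7 -2.5] M [ 0.04 -0.01  0.  ] grip 56.9
d [ 0.3  0.6 -9.2] a [-0.0004 -0.     -0.0002]
```

```bash
cat > lat.py <<'E'
from h import *
def cen(x,y,row):
    a=np.linspace(0,2*np.pi,721);L=[];Q=[]
    for z in np.linspace(.1,.2,101):
        u=proj("side",np.c_[x+.029*np.cos(a),y+.029*np.sin(a),0*a+z]);L.append(u[u[:,0].argmin()]);Q.append(u[u[:,0].argmax()])
    L=np.array(L)[::-1];Q=np.array(Q)[::-1]
    return np.interp(row,L[:,1],L[:,0]),np.interp(row,Q[:,1],Q[:,0])
E
python3 - <<'E'
from lat import *
W=[(379.53,211),(401.4,202.25)];Rd=[(371.1,206.55),(400,208.56),(385.9,193.5)]
W=[(375.2,194.1)]+W
for Q,n in((W,'w'),(Rd,'r')):
  for z in(.118,.12,.122):
    c=onz("side",Q,z).mean(0);print(n,z,c,np.mean(cen(*c[:2],193.5)))
for o in((.4862,-.2353),(.4849,-.2346)): print(o,cen(*o,193.5))
E
```

```text
w 0.118 [ 0.48755737 -0.23645849  0.118     ] 386.4118049088523
w 0.12 [ 0.48620673 -0.23385129  0.12      ] 386.412101109569
w 0.122 [ 0.48485609 -0.23124409  0.122     ] 386.41239993608133
r 0.118 [ 0.48594152 -0.2352691   0.118     ] 386.7678188532526
r 0.12 [ 0.48459584 -0.23266555  0.12      ] 386.7681168676263
r 0.122 [ 0.48325016 -0.230062    0.122     ] 386.7684175221191
(0.4862, -0.2353) (np.float64(375.0830680659101), np.float64(398.27982345266724))
(0.4849, -0.2346) (np.float64(375.3997377316354), np.float64(398.6323061384345))
```

```bash
python3 - <<'E'
from lat import *
s=np.load("s8.npy").mean(2)
crop(np.load("s8.npy").astype(np.uint8),360,160,50,60,8,"pics/s8.png")
for y in range(170,188,3): 
    w=s[y,380:388];b=np.interp(np.arange(380,388),[381,387],[s[y,381],s[y,387]]);d=np.clip(s[y,380:388]-b,0,None);print(y,np.round((d*np.arange(380,388)).sum()/d.sum(),2))
for y in range(199,214): print(y,[int(v) for v in s[y,374:396]])
X,Y=.4849,-.2346
X0,Y0=.4849,-.2346
for ang in range(90,112,4):
    a=np.radians(ang);
    zs=np.linspace(.11,.2,91);u=proj("side",np.c_[X+.0291*np.cos(a)+0*zs,Y+.0291*np.sin(a)+0*zs,zs])
    u2=proj("side",np.c_[X+.0281*np.cos(a)+0*zs,Y+.0281*np.sin(a)+0*zs,zs])
    print(ang,np.interp([170,176,182,185],u[::-1,1],u[::-1,0]),np.interp([200,202],u2[::-1,1],u2[::-1,0]),"lug top outer",proj("side",[[X+r*np.cos(a),Y+r*np.sin(a),.116+.012] for r in(.032,.035)]).round(1).tolist())
E
```

```text
170 nan
173 384.65
176 383.99
179 383.97
182 383.53
185 383.63
199 [62, 55, 42, 35, 33, 34, 42, 56, 68, 69, 63, 63, 67, 70, 72, 73, 74, 73, 73, 70, 65, 61]
200 [62, 53, 40, 34, 32, 34, 43, 65, 80, 75, 56, 46, 47, 49, 51, 53, 53, 53, 54, 54, 55, 56]
201 [61, 50, 38, 33, 32, 34, 47, 71, 87, 79, 57, 41, 39, 41, 42, 43, 45, 47, 49, 50, 52, 55]
202 [61, 49, 38, 33, 32, 34, 46, 69, 84, 76, 54, 39, 38, 40, 41, 42, 45, 46, 48, 50, 52, 55]
203 [61, 51, 39, 33, 32, 34, 42, 57, 67, 61, 46, 39, 38, 40, 41, 43, 44, 46, 48, 51, 52, 55]
204 [67, 57, 45, 36, 34, 36, 41, 47, 49, 46, 40, 37, 38, 39, 41, 43, 45, 46, 48, 50, 53, 56]
205 [78, 69, 57, 45, 41, 47, 54, 56, 52, 47, 41, 38, 38, 39, 41, 43, 44, 47, 48, 51, 54, 59]
206 [85, 83, 73, 60, 52, 59, 69, 72, 69, 61, 51, 42, 38, 39, 41, 43, 45, 47, 49, 52, 57, 66]
207 [79, 85, 84, 73, 62, 62, 70, 75, 76, 71, 59, 45, 40, 40, 42, 43, 46, 48, 51, 58, 66, 76]
208 [61, 74, 80, 76, 65, 59, 62, 66, 69, 68, 58, 48, 44, 45, 46, 49, 52, 55, 61, 69, 78, 84]
209 [44, 55, 64, 67, 65, 64, 64, 61, 59, 59, 60, 60, 59, 58, 60, 63, 66, 69, 74, 81, 86, 86]
210 [37, 41, 4
[... 524 characters left out ...]
83.4679006  383.14254442] [381.6817339  381.46445767] lug top outer [[380.4, 205.8], [379.9, 206.4]]
98 [384.37082107 384.37082107 384.25813634 383.92876079] [382.42101765 382.20115821] lug top outer [[381.2, 206.0], [380.7, 206.6]]
102 [385.161272   385.161272   385.07038525 384.7368781 ] [383.18081382 382.95829947] lug top outer [[382.1, 206.3], [381.7, 206.9]]
106 [385.97211263 385.97211263 385.90041694 385.56268781] [383.95717393 383.73194673] lug top outer [[382.9, 206.5], [382.6, 207.1]]
110 [386.79919748 386.79919748 386.74387552 386.40185594] [384.7460339  384.51805015] lug top outer [[383.8, 206.7], [383.5, 207.3]]<stdin>:5: RuntimeWarning: invalid value encountered in scalar divide
```

View pics/s8.png

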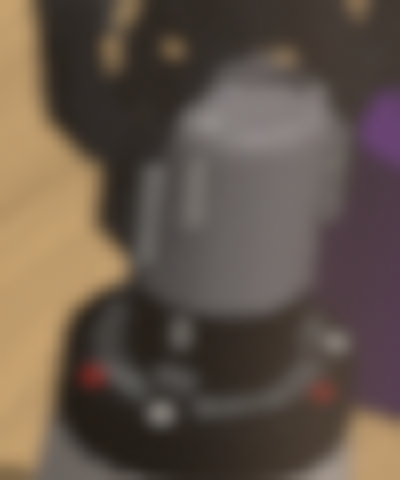

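>>> arm_command --deltas '[{"dx": 0.2,"dy": 0.9,"dz": 0,"ax": 0,"ay": 0,"az": -0.02,"gripper": 0.3},{"dx": 0.2,"dy": 0.9,"dz": 0.7,"ax": 0,"ay": 0,"az": -0.02,"gripper": 0.3},{"dx": 0.2,"dy": 0.9,"dz": 1.4,"ax": 0,"ay": 0,"az": -0.02,"gripper": 0.3},{"dx": 0.2,"dy": 0.9,"dz": 2.1,"ax": 0,"ay": 0,"az": -0.02,"gripper": 0.3},{"dx": 0.2,"dy": 0.9,"dz": 2.8,"ax": 0,"ay": 0,"az": -0.02,"gripper": 0.3},{"dx": 0.2,"dy": 0.9,"dz": 3.3,"ax": 0,"ay": 0,"az": -0.02,"gripper": 0.3},{"dx": 0.2,"dy": 0.9,"dz": 3.3,"ax": 0,"ay": 0,"az": -0.02,"gripper": 0.3}]' --force 50

```text
clock: 10.75
ee_pos: [0.4874, -0.2355, 0.1626]
eef_rot: [-180.0, -0.0, 61.5]
wrist_force: [0.4, 0.4, -2.8]
grip_width: 0.057
```

```bash
python3 g.py .4871 -.2356 .163 61.6
```

```text
t 10.75 pos [ 487.4 -235.5  162.6] rot [-1.800e+02 -4.000e-02  6.155e+01] F [ 0.4  0.4 -2.8] M [ 0.23 -0.15  0.05] grip 57.0
d [-0.2 -0.2 -0.4] a [-0.0001 -0.0006 -0.0009]
```

>>> arm_command --deltas '[{"dx": 0,"dy": 0,"dz": 0.7,"ax": 0,"ay": 0,"az": 0,"gripper": 0.3},{"dx": 0,"dy": 0,"dz": 1.2,"ax": 0,"ay": 0,"az": 0,"gripper": 0.3},{"dx": 0,"dy": 0,"dz": 1.2,"ax": 0,"ay": 0,"az": 0,"gripper": 0.3}]' --force 50

```text
clock: 11.05
ee_pos: [0.4874, -0.2355, 0.1614]
eef_rot: [-180.0, -0.0, 61.5]
wrist_force: [1.0, 2.0, -3.0]
grip_width: 0.0574
```

```bash
python3 g.py .4871 -.2356 .163 61.6
```

```text
t 11.05 pos [ 487.4 -235.5  161.4] rot [-1.7999e+02 -3.0000e-02  6.1550e+01] F [ 1.  2. -3.] M [ 0.4  -0.23  0.06] grip 57.4
d [-0.2 -0.2 -1.6] a [-0.0001 -0.0006 -0.0009]
```

The cup went below the lug-on-collar height without resistance, so the lugs are in the slots. A small sideways load (+tool x) remains; I'll yield to it and go on.

>>> arm_command --deltas '[{"dx": 0.7,"dy": 0,"dz": 0.3,"ax": 0,"ay": 0,"az": 0,"gripper": 0.3},{"dx": 0.7,"dy": 0,"dz": 1,"ax": 0,"ay": 0,"az": 0,"gripper": 0.3},{"dx": 0.7,"dy": 0,"dz": 1,"ax": 0,"ay": 0,"az": 0,"gripper": 0.3}]' --force 50

```text
clock: 11.35
ee_pos: [0.4874, -0.2353, 0.1603]
eef_rot: [-180.0, 0.0, 61.5]
wrist_force: [0.4, -0.7, -3.1]
grip_width: 0.0568
```

```bash
python3 g.py .4871 -.2356 .163 61.6
```

```text
t 11.35 pos [ 487.4 -235.3  160.3] rot [-1.7999e+02  3.0000e-02  6.1530e+01] F [ 0.4 -0.7 -3.1] M [0.05 0.03 0.03] grip 56.8
d [-0.4 -0.2 -2.7] a [-0.0002  0.0006 -0.0013]
```

>>> arm_command --deltas '[{"dx": 0,"dy": 0,"dz": 1.5,"ax": 0,"ay": 0,"az": 0,"gripper": 0.3},{"dx": 0,"dy": 0,"dz": 3,"ax": 0,"ay": 0,"az": 0,"gripper": 0.3},{"dx": 0,"dy": 0,"dz": 4.5,"ax": 0,"ay": 0,"az": 0,"gripper": 0.3},{"dx": 0,"dy": 0,"dz": 5,"ax": 0,"ay": 0,"az": 0,"gripper": 0.3},{"dx": 0,"dy": 0,"dz": 5,"ax": 0,"ay": 0,"az": 0,"gripper": 0.3}]' --force 50

```text
clock: 11.85
ee_pos: [0.4876, -0.2354, 0.1558]
eef_rot: [180.0, 0.0, 61.5]
wrist_force: [-2.7, -1.1, 4.5]
grip_width: 0.0568
```

```bash
python3 g.py .4871 -.2356 .163 61.6
```

```text
t 11.85 pos [ 487.6 -235.4  155.8] rot [1.7998e+02 3.0000e-02 6.1530e+01] F [-2.7 -1.1  4.5] M [0.08 0.6  0.04] grip 56.8
d [-0.4 -0.4 -7.2] a [ 0.0004  0.0006 -0.0012]
```

>>> arm_command --deltas '[{"dx": -0.4,"dy": -0.5,"dz": 0.5,"ax": 0,"ay": 0,"az": 0,"gripper": 0.3},{"dx": -0.4,"dy": -0.5,"dz": 1.5,"ax": 0,"ay": 0,"az": 0,"gripper": 0.3},{"dx": -0.4,"dy": -0.5,"dz": 3,"ax": 0,"ay": 0,"az": 0,"gripper": 0.3},{"dx": -0.4,"dy": -0.5,"dz": 3,"ax": 0,"ay": 0,"az": 0,"gripper": 0.3}]' --force 50

```text
clock: 12.25
ee_pos: [0.4875, -0.2354, 0.1526]
eef_rot: [179.9, -0.0, 61.5]
wrist_force: [-1.2, 0.4, 3.9]
grip_width: 0.057
```

```bash
python3 g.py .4871 -.2356 .1495 61.6
```

```text
t 12.25 pos [ 487.5 -235.4  152.6] rot [ 1.7994e+02 -2.0000e-02  6.1540e+01] F [-1.2  0.4  3.9] M [0.23 0.13 0.09] grip 57.0
d [-0.3 -0.2  3.1] a [ 0.001  -0.0003 -0.0011]
```

>>> arm_command --deltas '[{"dx": 0,"dy": -0.3,"dz": 1,"ax": 0,"ay": 0,"az": 0,"gripper": 0.3},{"dx": 0,"dy": -0.3,"dz": 2,"ax": 0,"ay": 0,"az": 0,"gripper": 0.3},{"dx": 0,"dy": -0.3,"dz": 3,"ax": 0,"ay": 0,"az": 0,"gripper": 0.3},{"dx": 0,"dy": -0.3,"dz": 3.4,"ax": 0,"ay": 0,"az": 0,"gripper": 0.3},{"dx": 0,"dy": -0.3,"dz": 3.4,"ax": 0,"ay": 0,"az": 0,"gripper": 0.3}]' --force 50

```text
clock: 12.75
ee_pos: [0.4875, -0.2354, 0.1495]
eef_rot: [179.9, -0.0, 61.5]
wrist_force: [-0.9, 0.2, 5.7]
grip_width: 0.0567
```

```bash
python3 g.py .4871 -.2356 .149 61.6
```

```text
t 12.75 pos [ 487.5 -235.4  149.5] rot [ 1.799e+02 -1.000e-02  6.153e+01] F [-0.9  0.2  5.7] M [ 0.24  0.23 -0.  ] grip 56.7
d [-0.3 -0.2  0.5] a [ 0.0017 -0.0002 -0.0012]
```

>>> arm_command --deltas '[{"dx": 0,"dy": 0,"dz": 0.7,"ax": 0,"ay": 0,"az": 0,"gripper": 0.3},{"dx": -0.1,"dy": 0,"dz": 0.7,"ax": 0,"ay": 0,"az": 0.05,"gripper": 0.3},{"dx": -0.15,"dy": 0,"dz": 0.7,"ax": 0,"ay": 0,"az": 0.1,"gripper": 0.3},{"dx": -0.2,"dy": 0,"dz": 0.7,"ax": 0,"ay": 0,"az": 0.14,"gripper": 0.3},{"dx": -0.2,"dy": 0,"dz": 0.7,"ax": 0,"ay": 0,"az": 0.14,"gripper": 0.3}]' --force 50

```text
clock: 13.25
ee_pos: [0.4873, -0.2355, 0.1489]
eef_rot: [179.9, -0.0, 53.5]
wrist_force: [-0.9, 1.0, 6.5]
grip_width: 0.0568
```

```bash
python3 g.py .4871 -.2356 .149 61.6
```

```text
t 13.25 pos [ 487.3 -235.5  148.9] rot [ 1.7991e+02 -4.0000e-02  5.3480e+01] F [-0.9  1.   6.5] M [ 0.31  0.19 -0.03] grip 56.8
d [-0.2 -0.1 -0.1] a [ 0.0016 -0.0005 -0.1418]
```

>>> arm_command --deltas '[{"dx": -0.1,"dy": 0,"dz": 0,"ax": 0,"ay": 0,"az": 0.08,"gripper": 0.3},{"dx": -0.25,"dy": 0,"dz": 0,"ax": 0,"ay": 0,"az": 0.16,"gripper": 0.3},{"dx": -0.4,"dy": -0.1,"dz": 0,"ax": 0,"ay": 0,"az": 0.24,"gripper": 0.3},{"dx": -0.4,"dy": -0.1,"dz": 0,"ax": 0,"ay": 0,"az": 0.24,"gripper": 0.3}]' --force 50

```text
clock: 13.65
ee_pos: [0.4871, -0.2357, 0.1489]
eef_rot: [179.9, -0.1, 39.7]
wrist_force: [-1.0, 0.1, 6.3]
grip_width: 0.0566
```

```bash
python3 g.py .4871 -.2356 .149 61.6
```

```text
t 13.65 pos [ 487.1 -235.7  148.9] rot [ 1.7992e+02 -8.0000e-02  3.9690e+01] F [-1.   0.1  6.3] M [ 0.28  0.1  -0.02] grip 56.6
d [ 0.1 -0.1 -0.1] a [ 0.0016 -0.001  -0.3824]
```

>>> arm_command --deltas '[{"dx": -0.1,"dy": 0,"dz": 0,"ax": 0,"ay": 0,"az": 0.06,"gripper": 0.3},{"dx": -0.2,"dy": 0,"dz": 0,"ax": 0,"ay": 0,"az": 0.12,"gripper": 0.3},{"dx": -0.3,"dy": -0.1,"dz": 0,"ax": 0,"ay": 0,"az": 0.18,"gripper": 0.3},{"dx": -0.35,"dy": -0.1,"dz": 0,"ax": 0,"ay": 0,"az": 0.22,"gripper": 0.3},{"dx": -0.35,"dy": -0.1,"dz": 0,"ax": 0,"ay": 0,"az": 0.22,"gripper": 0.3}]' --force 50

```text
clock: 14.15
ee_pos: [0.4869, -0.2359, 0.149]
eef_rot: [179.9, -0.1, 27.1]
wrist_force: [-0.8, 1.2, 6.7]
grip_width: 0.057
```

```bash
python3 g.py .4871 -.2356 .149 61.6
```

```text
t 14.15 pos [ 486.9 -235.9  149. ] rot [ 1.7993e+02 -1.1000e-01  2.7130e+01] F [-0.8  1.2  6.7] M [ 0.32  0.02 -0.08] grip 57.0
d [ 0.3 -0.1 -0. ] a [ 0.0018 -0.0014 -0.6017]
```

>>> arm_command --deltas '[{"dx": 0,"dy": 0,"dz": 0,"ax": 0,"ay": 0,"az": 0.02,"gripper": 0.3},{"dx": 0,"dy": 0,"dz": 0,"ax": 0,"ay": 0,"az": 0.04,"gripper": 0.3},{"dx": 0,"dy": 0,"dz": 0,"ax": 0,"ay": 0,"az": 0.06,"gripper": 0.3},{"dx": 0,"dy": 0,"dz": 0,"ax": 0,"ay": 0,"az": 0.06,"gripper": 0.3}]' --force 50

```text
clock: 14.55
ee_pos: [0.4867, -0.2357, 0.149]
eef_rot: [180.0, -0.1, 23.7]
wrist_force: [-0.6, 1.2, 7.3]
grip_width: 0.0569
```

```bash
python3 g.py .4871 -.2356 .149 61.6
```

```text
t 14.55 pos [ 486.7 -235.7  149. ] rot [ 1.7995e+02 -9.0000e-02  2.3730e+01] F [-0.6  1.2  7.3] M [0.34 0.18 0.08] grip 56.9
d [ 0.4  0.  -0. ] a [ 0.0013 -0.0012 -0.661 ]
```

>>> arm_command --deltas '[{"dx": 0,"dy": 0,"dz": 0,"ax": 0,"ay": 0,"az": 0.01,"gripper": 0.3},{"dx": 0,"dy": 0,"dz": 0,"ax": 0,"ay": 0,"az": 0.02,"gripper": 0.3},{"dx": 0,"dy": 0,"dz": 0,"ax": 0,"ay": 0,"az": 0.02,"gripper": 0.3}]' --force 50

```text
clock: 14.85
ee_pos: [0.4863, -0.2355, 0.1489]
eef_rot: [180.0, -0.1, 22.6]
wrist_force: [-2.3, 2.5, 9.0]
grip_width: 0.0568
```

```bash
python3 g.py .4871 -.2356 .149 61.6
```

```text
t 14.85 pos [ 486.3 -235.5  148.9] rot [ 1.7999e+02 -6.0000e-02  2.2630e+01] F [-2.3  2.5  9. ] M [0.44 0.33 0.3 ] grip 56.8
d [ 0.6  0.4 -0.1] a [ 5.000e-04 -9.000e-04 -6.801e-01]
```

>>> arm_command --deltas '[{"dx": -0.3,"dy": -0.5,"dz": 0,"ax": 0,"ay": 0,"az": 0,"gripper": 0.3},{"dx": -0.3,"dy": -0.5,"dz": 0,"ax": 0,"ay": 0,"az": 0.007,"gripper": 0.3},{"dx": -0.3,"dy": -0.5,"dz": 0,"ax": 0,"ay": 0,"az": 0.007,"gripper": 0.3}]' --force 50

```text
clock: 15.15
ee_pos: [0.4862, -0.2354, 0.149]
eef_rot: [179.9, -0.1, 22.3]
wrist_force: [-0.6, -0.3, 8.6]
grip_width: 0.0564
```

```bash
python3 g.py .4871 -.2356 .149 61.6
```

```text
t 15.15 pos [ 486.2 -235.4  149. ] rot [ 1.7994e+02 -7.0000e-02  2.2300e+01] F [-0.6 -0.3  8.6] M [0.21 0.16 0.69] grip 56.4
d [ 0.7  0.5 -0. ] a [ 0.0015 -0.0009 -0.686 ]
```

The stop is met: the torque jumped and the yaw stalled near 22.3°, about 39° after the slot. I'll relieve the twist slightly and let the spring lift the cup.

>>> arm_command --deltas '[{"dx": 0,"dy": 0,"dz": 0,"ax": 0,"ay": 0,"az": -0.01,"gripper": 0.3},{"dx": 0,"dy": 0,"dz": 0,"ax": 0,"ay": 0,"az": -0.018,"gripper": 0.3},{"dx": 0,"dy": 0,"dz": 0,"ax": 0,"ay": 0,"az": -0.018,"gripper": 0.3}]' --force 50

```text
clock: 15.45
ee_pos: [0.4863, -0.2355, 0.1489]
eef_rot: [179.9, -0.1, 23.2]
wrist_force: [-0.3, 1.5, 7.0]
grip_width: 0.0569
```

```bash
python3 g.py .4871 -.2356 .149 61.6
```

```text
t 15.45 pos [ 486.3 -235.5  148.9] rot [ 1.7995e+02 -9.0000e-02  2.3210e+01] F [-0.3  1.5  7. ] M [ 0.31  0.16 -0.03] grip 56.9
d [ 0.7  0.5 -0.1] a [ 0.0014 -0.0012 -0.67  ]
```

>>> arm_command --deltas '[{"dx": 0,"dy": 0,"dz": -1,"ax": 0,"ay": 0,"az": 0,"gripper": 0.3},{"dx": 0,"dy": 0,"dz": -2,"ax": 0,"ay": 0,"az": 0,"gripper": 0.3},{"dx": 0,"dy": 0,"dz": -3,"ax": 0,"ay": 0,"az": 0,"gripper": 0.3},{"dx": 0,"dy": 0,"dz": -3,"ax": 0,"ay": 0,"az": 0,"gripper": 0.3}]' --force 50

```text
clock: 15.85
ee_pos: [0.4863, -0.2354, 0.1519]
eef_rot: [180.0, -0.1, 23.2]
wrist_force: [-0.9, 1.2, 5.1]
grip_width: 0.0568
```

```bash
python3 g.py .4871 -.2356 .149 61.6
```

```text
t 15.85 pos [ 486.3 -235.4  151.9] rot [ 1.7995e+02 -9.0000e-02  2.3210e+01] F [-0.9  1.2  5.1] M [ 0.25  0.04 -0.03] grip 56.8
d [0.7 0.5 2.9] a [ 0.0013 -0.0012 -0.6701]
```

>>> arm_command --deltas '[{"dx": 0,"dy": 0,"dz": -0.8,"ax": 0,"ay": 0,"az": 0,"gripper": 0.3},{"dx": 0,"dy": 0,"dz": -1.6,"ax": 0,"ay": 0,"az": 0,"gripper": 0.3},{"dx": 0,"dy": 0,"dz": -1.6,"ax": 0,"ay": 0,"az": 0,"gripper": 0.3}]' --force 50

```text
clock: 16.15
ee_pos: [0.4863, -0.2355, 0.1533]
eef_rot: [180.0, -0.1, 23.2]
wrist_force: [0.5, 0.7, 3.9]
grip_width: 0.057
```

```bash
python3 g.py .4871 -.2356 .149 61.6
```

```text
t 16.15 pos [ 486.3 -235.5  153.3] rot [ 1.7996e+02 -9.0000e-02  2.3210e+01] F [0.5 0.7 3.9] M [ 0.22 -0.2   0.04] grip 57.0
d [0.7 0.5 4.3] a [ 0.0013 -0.0012 -0.6701]
```

>>> arm_command --deltas '[{"dx": 0,"dy": 0,"dz": -0.6,"ax": 0,"ay": 0,"az": 0,"gripper": 0.3},{"dx": 0,"dy": 0,"dz": -1.2,"ax": 0,"ay": 0,"az": 0,"gripper": 0.3},{"dx": 0,"dy": 0,"dz": -1.2,"ax": 0,"ay": 0,"az": 0,"gripper": 0.3}]' --force 50

```text
clock: 16.45
ee_pos: [0.4862, -0.2353, 0.1537]
eef_rot: [180.0, -0.1, 23.2]
wrist_force: [3.9, -0.4, -3.0]
grip_width: 0.057
```

```bash
python3 g.py .4871 -.2356 .149 61.6
```

```text
t 16.45 pos [ 486.2 -235.3  153.7] rot [ 1.800e+02 -7.000e-02  2.321e+01] F [ 3.9 -0.4 -3. ] M [ 0.07 -1.24 -0.03] grip 57.0
d [0.8 0.6 4.7] a [ 4.0e-04 -1.2e-03 -6.7e-01]
```

```bash
python3 - <<'E'
from h import *
print(onz("top",[(405,347),(431,347),(378,347),(405,322)],.13))
E
```

```text
[[ 0.2979017  -0.24949098  0.13      ]
 [ 0.29881843 -0.30436864  0.13      ]
 [ 0.2969622  -0.19241204  0.13      ]
 [ 0.35006377 -0.25055564  0.13      ]]
```

>>> arm_command --deltas '[{"dx": 0,"dy": 0,"dz": 0.6,"ax": 0,"ay": 0,"az": 0,"gripper": 0.3},{"dx": 0,"dy": 0,"dz": 0.6,"ax": 0,"ay": 0,"az": 0,"gripper": 0.3}]' --force 50

```text
clock: 16.65
ee_pos: [0.4862, -0.2354, 0.1537]
eef_rot: [180.0, -0.1, 23.2]
wrist_force: [4.0, 0.1, 0.7]
grip_width: 0.0567
```

>>> arm_command --deltas '[{"dx": 0.5,"dy": 0.2,"dz": 0.2,"ax": 0,"ay": 0,"az": 0,"gripper": 0.3},{"dx": 0.5,"dy": 0.2,"dz": 0.2,"ax": 0,"ay": 0,"az": 0,"gripper": 0.3}]' --force 50

```text
clock: 16.85
ee_pos: [0.4862, -0.2354, 0.1536]
eef_rot: [180.0, -0.0, 23.2]
wrist_force: [3.1, 1.0, 2.2]
grip_width: 0.057
```

```bash
python3 g.py .4871 -.2356 .149 61.6
```

```text
t 16.85 pos [ 486.2 -235.4  153.6] rot [ 1.7998e+02 -2.0000e-02  2.3210e+01] F [3.1 1.  2.2] M [ 0.24 -0.94  0.01] grip 57.0
d [0.7 0.5 4.6] a [ 4.000e-04 -2.000e-04 -6.701e-01]
```

Almost relaxed, so I'll open the fingers gradually.

>>> arm_command --deltas '[{"dx": 0.5,"dy": 0.2,"dz": 0,"ax": 0,"ay": 0,"az": 0,"gripper": 0.68},{"dx": 0.5,"dy": 0.2,"dz": 0,"ax": 0,"ay": 0,"az": 0,"gripper": 0.72},{"dx": 0.5,"dy": 0.2,"dz": 0,"ax": 0,"ay": 0,"az": 0,"gripper": 0.8},{"dx": 0.5,"dy": 0.2,"dz": 0,"ax": 0,"ay": 0,"az": 0,"gripper": 0.9},{"dx": 0.5,"dy": 0.2,"dz": 0,"ax": 0,"ay": 0,"az": 0,"gripper": 0.95},{"dx": 0.5,"dy": 0.2,"dz": 0,"ax": 0,"ay": 0,"az": 0,"gripper": 0.95},{"dx": 0.5,"dy": 0.2,"dz": 0,"ax": 0,"ay": 0,"az": 0,"gripper": 0.95}]' --force 50

```text
clock: 17.55
ee_pos: [0.4865, -0.2353, 0.1534]
eef_rot: [-180.0, 0.0, 23.2]
wrist_force: [0.2, -0.2, 0.7]
grip_width: 0.0812
```

```bash
python3 g.py .4871 -.2356 .149 61.6;python3 - <<'E'
from h import *
s=np.mean([snapshot("side") for _ in range(3)],0).astype(np.uint8)
crop(s,350,150,80,90,6,"pics/s9.png")
E
```

```text
t 17.55 pos [ 486.5 -235.3  153.4] rot [-1.800e+02  1.000e-02  2.321e+01] F [ 0.2 -0.2  0.7] M [ 0.03 -0.01 -0.06] grip 81.2
d [0.4 0.5 4.4] a [-1.000e-04  1.000e-04 -6.701e-01]
```

View pics/s9.png

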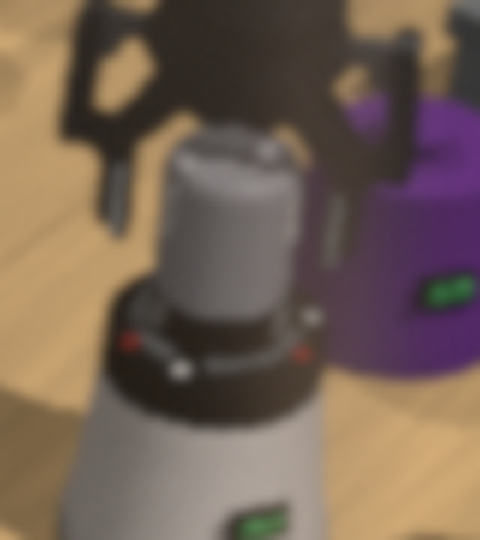

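The fingers are open and clear on both sides. The cup stands upright in the collar with its lugs out of sight under the lips. Now I'll retreat upward.

>>> arm_command --deltas '[{"dx": 0,"dy": 0,"dz": -10,"ax": 0,"ay": 0,"az": 0,"gripper": 0.95},{"dx": 0,"dy": 0,"dz": -30,"ax": 0,"ay": 0,"az": 0,"gripper": 0.95},{"dx": 0,"dy": 0,"dz": -55,"ax": 0,"ay": 0,"az": 0,"gripper": 0.95},{"dx": 0,"dy": 0,"dz": -80,"ax": 0,"ay": 0,"az": 0,"gripper": 0.95},{"dx": 0,"dy": 0,"dz": -105,"ax": 0,"ay": 0,"az": 0,"gripper": 0.95},{"dx": 0,"dy": 0,"dz": -120,"ax": 0,"ay": 0,"az": 0,"gripper": 0.95},{"dx": 0,"dy": -30,"dz": -120,"ax": 0,"ay": 0,"az": 0,"gripper": 0.95},{"dx": 0,"dy": -70,"dz": -120,"ax": 0,"ay": 0,"az": 0,"gripper": 0.95},{"dx": 0,"dy": -110,"dz": -120,"ax": 0,"ay": 0,"az": 0,"gripper": 0.95},{"dx": 0,"dy": -150,"dz": -120,"ax": 0,"ay": 0,"az": 0,"gripper": 0.95}]' --force 50

```text
clock: 18.7
ee_pos: [0.4268, -0.0964, 0.2741]
eef_rot: [180.0, -0.0, 23.2]
wrist_force: [1.0, 0.3, -0.4]
grip_width: 0.0811
```

>>> arm_command --deltas '[{"dx": 0,"dy": -40,"dz": 0,"ax": 0,"ay": 0,"az": 0,"gripper": 0.95},{"dx": 0,"dy": -80,"dz": 0,"ax": 0,"ay": 0,"az": 0,"gripper": 0.95},{"dx": 0,"dy": -120,"dz": 0,"ax": 0,"ay": 0,"az": 0,"gripper": 0.95},{"dx": 0,"dy": -120,"dz": 0,"ax": 0,"ay": 0,"az": 0,"gripper": 0.95}]' --force 50

```text
clock: 19.1
ee_pos: [0.3779, 0.016, 0.2742]
eef_rot: [-179.9, -0.0, 23.5]
wrist_force: [0.8, -1.0, 0.4]
grip_width: 0.0815
```

```bash
python3 - <<'E'
from h import *
t=np.mean([snapshot("top") for _ in range(3)],0).astype(np.uint8);s=np.mean([snapshot("side") for _ in range(3)],0).astype(np.uint8)
cv2.imwrite("pics/t10raw.png",t[:,:,::-1]);cv2.imwrite("pics/s10raw.png",s[:,:,::-1])
cv2.imwrite("pics/f10.png",np.hstack([cv2.resize(t[225:305,350:430,::-1],(400,400)),cv2.resize(s[165:255,345:435,::-1],(400,400))]))
cv2.imwrite("pics/f10b.png",np.hstack([cv2.resize(t[:,:,::-1],(400,300)),cv2.resize(s[:,:,::-1],(400,300))]))
E
python3 g.py .4871 -.2356 .149 61.6
```

```text
t 19.4 pos [380.8  11.9 273.6] rot [ 1.7998e+02 -2.0000e-02  2.3110e+01] F [ 0.1 -0.5  0.7] M [0.05 0.02 0.  ] grip 81.1
d [  0.6 269.3 124.7] a [ 5.000e-04 -1.000e-04 -6.719e-01]
```

View pics/f10.png

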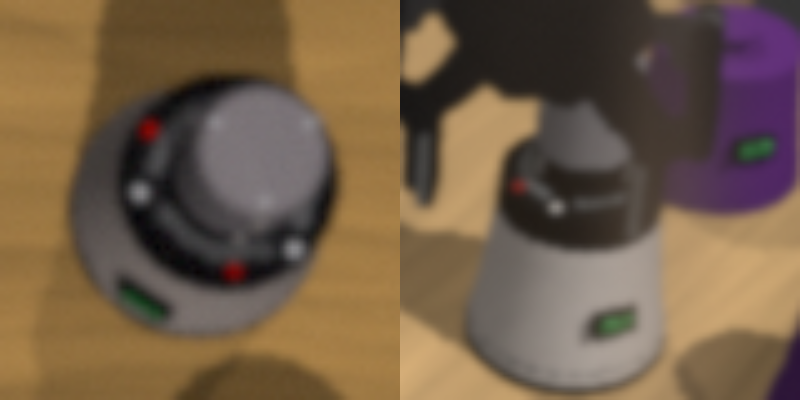

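View pics/f10b.png

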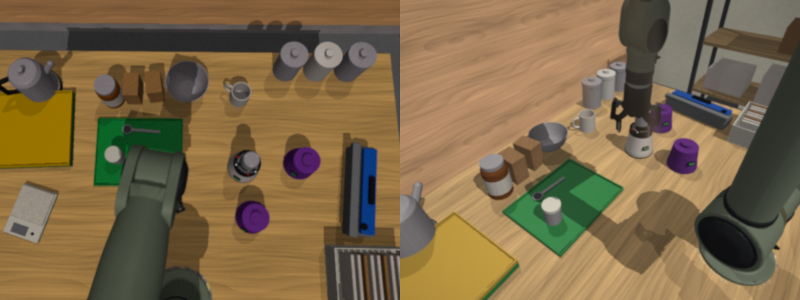

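```bash
python3 - <<'E'
from m import *
t=cv2.imread("pics/t10raw.png")[:,:,::-1]
Q=[ref(t,np.array((350,225))+(np.array(p)+.5)*.2-.5,'w') for p in((217,122),(310,125),(264,203))]
for z in(.198,.202):
    X=onz("top",Q,z);c=X.mean(0);print(z,np.round(c*1e3,1),[(round(np.hypot(*(x-c)[:2])*1e3,1),round(np.degrees(np.arctan2(*(x-c)[1::-1])),1)) for x in X])
E
```

```text
0.198 [ 485.5 -236.   198. ] [(np.float64(21.0), np.float64(60.3)), (np.float64(21.0), np.float64(-59.9)), (np.float64(20.9), np.float64(-179.8))]
0.202 [ 484.9 -235.3  202. ] [(np.float64(20.9), np.float64(60.3)), (np.float64(20.9), np.float64(-59.9)), (np.float64(20.8), np.float64(-179.8))]
```

The cup's lug dots at 60.3°, -59.9° and -179.8° match the collar's red dots (60.3°, -59.7°, -179.8°). The cup is centred and nothing touches it, so I'll hand it in.

```bash
python3 -c "
from bench import *
print(job_done())"
```

```text
the job is handed in; nothing more can be done
None
```

The grinding cup is locked in the mill, upright and released. I handed the job in at about 19.4 s of the 67 s allowed.

- **Finding the slots:** The first descent met the lugs resting on the collar at about 7 N. I lifted off, corrected the angle by about 1° and the position by about 1 mm, and the cup then went in freely.
- **Pressing and turning:** I pushed it down against the spring (up to 9 N at the wrist) and turned it 39° clockwise. The torque then jumped to 0.7 N m at the stop. I backed off 0.9° and let the spring lift the cup.
- **Locked height:** The upward push vanished with the tool within 1 mm of the locked height. Easing up slightly too far there gave a brief sideways load of about 4 N, which I relieved before opening the fingers.
- **Final check from the top camera:** The lug marks match the red notch dots within 0.3° and the cup is centred on the collar within 1 mm. In the last pictures the storage cup, spoon and other things look unmoved, and the gripper is clear of everything.
- **Weaker measurement:** The side camera's angle reading for the lugs was about 1–2° lower than the top camera's. Feeling for the slots settled it.

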